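# Put the sample bottles away by shape and shut the tray

### The arm

A 7-joint arm with a two-finger parallel gripper is mounted at the origin on the work surface. World frame = base frame: x ahead of the robot, y to its left, z up, the work surface at z = 0. Lengths are in m, angles in rad, forces in N, time in s.
With the tool pointing down it reaches from about 0.4 to 0.9 m from the base axis. Payload 5.6 kg.
Tool frame: the origin (TCP) lies at the very end of the fingers, on their centre line; the grasp point (between the pads) lies 19 mm behind it; z points along the fingers, y is the line along which they close (so a half turn about z gives the same grasp; the last joint's range is limited). The gripper opens to 92 mm and grips with 3 to 60 N. Pads are 20 mm wide; open, the fingers measure 128 mm over their backs; the gripper's body (75 mm by 189 mm) begins 69 mm behind the grasp point.
Start: joints at [1.225, 0.468, -0.012, 1.603, 0.006, 1.071, -0.056], TCP at [0.194, -0.62, 0.189] pointing down, gripper open.
Joint ranges: [-2.53, 2.53], [-0.31, 2.02], [-1.57, 1.55], [0.28, 2.44], [-1.29, 4.43], [0.15, 1.84], [-2.92, 2.92]. Speed limits (rad/s): [2.57, 2.57, 3.14, 3.14, 3.14, 3.14, 3.14].

### API

Orientations are given as a rotation vector (axis times angle).
In Python, from station import arm gives the robot as it stands. The module is installed in compiled form; this text tells all that it offers.
- The arm moves only by the tool send_rows, never from a script. Its argument "plan" is a list of rows, each a list of 7 numbers: the shift along the tool's x, y, z as a fraction of full scale, then the turn, a rotation vector about the tool's x, y, z as a fraction of full scale, then the opening, from 0 (shut) to 1 (fully open). In form: [[dx, dy, dz, rx, ry, rz, hand], ...]. A call has 1 to 20 rows; each row is the pose to reach, as a shift and turn from the pose commanded when the call began, along the tool's axes at that moment, turning the shorter way round; what a row does not reach only later rows make up. Full scale, the value 1, is 80 mm for a shift and 180 degrees for a turn. A row lasts 1/10 s, in which the tool goes at most 50 mm and 8.59 degrees, less where a joint would pass 70% of its speed; a pose out of reach is approached as far as the arm can. A call with a number of a shift or a turn outside -1 to 1 is refused whole. A call with a gripper value outside its range is refused whole. The fingers move at their own pace and stop on an object; the grip force is fixed at half the most. Time passes only in rows, so rows that repeat a pose let the fingers close. It gives the time, the measured TCP pose, the force, the opening and the grip force at its end, in the units of the state.
- arm.observe(): the state, without advancing time (a new reading comes with each control period).
- arm.get_image(name): name is "side" or "top"; returns a dict with "frame" (420x560x3 uint8, red, green, blue), "fovy" (degrees; the focal length in pixels is half the picture's height over the tangent of half this angle, whatever the lens; pixels are square), "cx", "cy" (the principal point, pixels), "T" (4x4, takes a point from camera to world coordinates). Camera axes: x right, y up, looking along -z (the intrinsics and any distortion apply to the point x, -y, -z); pixel columns grow to the right and rows downward; lengths in m; the calibration is good to about 2 mm. A picture is of the moment at which its call begins. There is no depth.
- arm.close_job(): hands the job in; it is judged then, once.
Trained networks look in a picture, given as the dict that the camera call returned (one of the last four; its "shot" number tells which), for a name from the list of things; names that differ only in an ending like _2 or _b are one class to them, and where a whole thing is asked for, a point or a joint stands for the part that bears it (a point fixed in the world has none). Each returns a list of dicts, best first, with "conf" (0 to 1); they miss things now and then, are a little off and sometimes report something else, mostly with a low value. They report only what shows in the picture. A call takes as long as a camera call. They do not tell look-alikes from the thing itself.
- arm.look_for(picture, name): "point" ([row, column] in pixels, amid what is visible of it).
The state is a dict: "t": time; "qpos": joint angles; "joint_velocities": joint speeds; "joint_torque": joint torques, N m; "ee_pos": TCP position; "orientation": TCP orientation; "force": force on the tool from outside, world axes, zero at the start; "moment": the same for the moment, N m; "finger_gap": finger opening in m; "grasp_force": force on a finger pad.
Only numpy, scipy, OpenCV 4.12 (cv2) and the standard library are available. Lean on these libraries where they do the work, as an engineer would, in place of code of your own. Each camera call takes 0.05 s, during which the arm holds its last target. There are 200 camera calls.

### The job

Two amber containers stand under the edge of the low light bar: a tall slim bottle and a squat wide jar. Stand each one upright in the pull-out tray, in the compartment that already holds one of its own shape, then push the tray fully home with all four containers still standing. Do not disturb the beaker, the pipette or the wash bottle.

Things in the scene. Friction and masses are not known exactly. Their poses are not given: they have to be found in the camera images.
- tall_bottle: Loose tall slim amber bottle, blank white label, narrow black cap, 115 mm high, 0.14 kg. Round body 40 mm across up to 80 mm, then a shoulder; cap 27 mm across from 96 mm up. Origin: centre of its underside, z up. Stands on the bench (z = 0) under the light bar's near edge beside the squat jar (which is nearer the robot varies; centres at least 110 mm apart).
- squat_jar: Loose squat wide amber jar, blank white label, wide black cap, 72 mm high, 0.14 kg. Round body 56 mm across up to 50 mm, cap 52 mm across from 55 mm up. Origin: centre of its underside, z up. Stands on the bench (z = 0) under the light bar's near edge, beside the tall bottle.
- kept_tall: Loose container exactly like the tall bottle, already standing in one compartment of the tray, towards the rear; it marks the compartment for tall bottles. Origin at the centre of its underside.
- kept_squat: Loose container exactly like the squat jar, already standing in the other compartment of the tray, towards the rear; it marks the compartment for squat jars. Origin at the centre of its underside.
- tray_front (a point): Point on the pull-out tray: on its floor (12 mm above the bench), at the front panel's inner face, mid-width. x runs to the tray's rear (the way it is pushed home), y left, z up. Floor: x 0 to 220 mm; a 6 mm wall along y = 0 parts two compartments, |y| 3 to 127 mm. Walls rise 23 mm above the floor. Plain aluminium front panel: x -12 to 0, y -149 to 149, top 38 mm above the floor.
- tray (a joint): How far the tray is pulled out towards the robot, in m: 0 is fully home against its stop, it starts about 0.17 to 0.19 out and stops at 0.20. It slides with about 2.5 N of friction and stays where it is left. It has no handle: push its front panel.
- unit: Fixed grey housing that the tray slides into, with a clear plastic top: 300 mm wide, 240 mm deep, 171 mm high (the top starts 50 mm behind the opening). Origin: bench height, middle of its front opening; x points into it. Opening 280 mm wide, 165 mm high, so standing containers pass in. When the tray is home, its front panel's inner face lies in the plane of the opening (x = 0).
- light_bar: Fixed white bench light bar on two posts, pointing away from the robot. Origin: bench height, below the middle of its near (tray-side) edge; x points left, in under the bar, y along it to the robot. Bar: x 0 to 40, y -170 to 170, z 175 to 205 mm; 18 mm posts at x 26, y +-160. The containers stand within 10 mm of that edge's plane: a gripper pointing straight down hits the bar.
- beaker: Bystander: empty loose glass beaker 70 mm across the rim, 90 mm high, standing on the bench between the light bar and the tray housing, far from the robot. Origin at the centre of its underside.
- pipette: Bystander: black and white hand pipette about 205 mm long lying on the bench beyond the light bar, to its left. Origin at its middle on the bench, x along it.
- wash_bottle: Bystander: white wash bottle with a blue cap, 64 mm across, 150 mm high, standing on the bench to the left of the light bar. Origin at the centre of its underside.
Things that resemble listed ones, but are neither listed nor needed, are in the scene too. Leave any red look-alike of the kept_squat alone. What is shaped like the tall_bottle but yellow is not meant.

How it is judged:
By the outcome, as a careful person would: the job done as asked, in the order asked, and still so for the second after the job is handed in, with the robot touching nothing.
It also fails if it takes over 67 s, if anything falls off the work surface, if the arm or the gripper's body presses on something with over 40 N, if the wrist force passes 120 N, or if a joint passes its speed limit or range.

## Working session

There is one attempt and no reset: what is moved stays moved. The work goes in short steps, Python scripts to look and compute and a tool call to move; the robot and the scene stay as the last step left them, time stands still between calls to the robot, and variables do not carry over. Pictures are saved under pics/ and viewed, at most 10 in all, crops included, and the job is handed in when it is done.

Besides the shell and the picture viewer there is one more tool, called after ">>>" as a command line: name --pt "numbers of a row" for each row, then --argument value for the rest. send_rows: Moves the arm, as the interface text tells. Its arguments: {"type":"object","properties":{"plan":{"type":"array","items":{"type":"array","items":{"type":"number"}}}},"required":["plan"]}

```bash
mkdir -p pics
python3 - <<'E'
from station import arm
import cv2,json
for n in("top","side"):
    p=arm.get_image(n); cv2.imwrite(f"pics/{n}0.png",p["frame"][:,:,::-1])
    print(n,{k:(v.tolist() if hasattr(v,'tolist') else v) for k,v in p.items() if k!="frame"})
    for o in["tall_bottle","squat_jar","kept_tall","kept_squat","tray_front","tray","unit","light_bar","beaker","wash_bottle"]:
        try: print(o,[(([round(float(x)) for x in d["point"]]),round(d["conf"],2)) for d in arm.look_for(p,o)])
        except Exception as e: print(o,e)
s=arm.observe(); print(s)
E
```

```text
top {'fovy': 52.61312628855747, 'cx': 279.07245565934454, 'cy': 216.72154584206405, 'T': [[0.015122032884611511, 0.9954030588983942, -0.09457311698974985, 0.5065429315533583], [-0.9998414779525338, 0.014164468490748552, -0.010788271319707131, 0.09455553882649859], [-0.009399100336189115, 0.09472126565927409, 0.9954594611257535, 1.3071001395485353], [0.0, 0.0, 0.0, 1.0]], 'shot': 1}
tall_bottle [([267, 234], 0.75), ([265, 198], 0.52)]
squat_jar [([226, 229], 0.73)]
kept_tall [([208, 420], 0.59)]
kept_squat [([213, 374], 0.79), ([142, 312], 0.71)]
tray_front [([233, 394], 0.59)]
tray [([230, 396], 0.64), ([224, 227], 0.25)]
unit [([180, 399], 0.81), ([220, 175], 0.7)]
light_bar [([222, 174], 0.63)]
beaker [([175, 282], 0.93)]
wash_bottle []
side {'fovy': 47.501156166211466, 'cx': 283.4980156468166, 'cy': 213.64470232067242, 'T': [[-0.7816316967689239, 0.39709031519152665, -0.4810105738829732, -0.04476651371323847], [-0.6234227679828694, -0.4727535092526595, 0.6227745754684219, 1.0350994781756624], [0.019898315675213545, 0.7866532915270803, 0.617074271026511, 0.9758139104575623], [0.0, 
[... 393 characters left out ...]
': 1.1, 'qpos': array([ 1.22500375,  0.46750523, -0.01161129,  1.60271751,  0.00598557,
        1.07143895, -0.05632089]), 'joint_velocities': array([-0.00124837,  0.00074967, -0.0004139 , -0.00107   ,  0.00060197,
        0.00147679, -0.00099779]), 'joint_torque': array([ 8.69387586e-04, -5.20425725e+01, -1.21699829e-02, -2.44053125e+01,
       -5.65407635e-02,  1.13772260e-02,  5.37496703e-05]), 'ee_pos': array([ 0.19378365, -0.62042336,  0.1893817 ]), 'orientation': array([-3.10564962e+00, -4.73668015e-01,  4.48372756e-05]), 'force': array([-0.38757387,  0.58936477,  0.60871341]), 'moment': array([0.03965549, 0.00887186, 0.02140155]), 'grasp_force': 0.0, 'finger_gap': 0.09158147636182931}
```

View pics/top0.png

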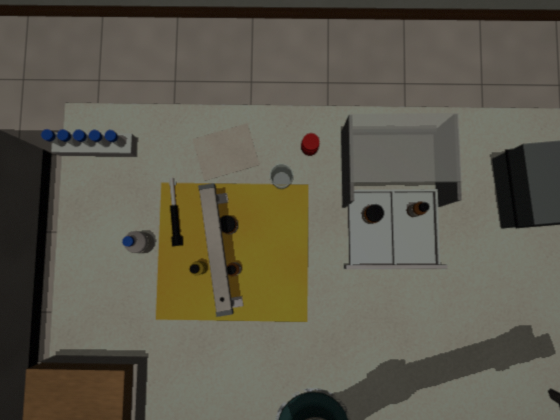

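View pics/side0.png

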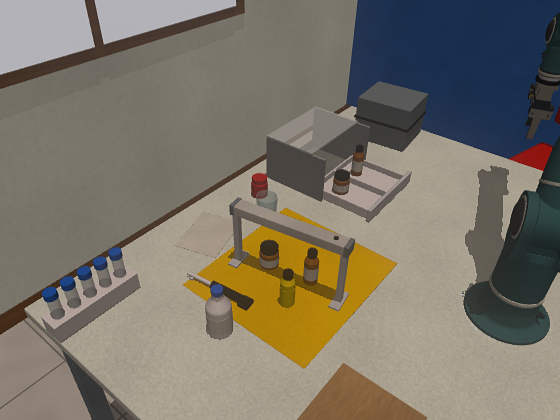

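The top view shows the bar from (207,185) to (225,312). On its tray side are the squat jar at about (229,225) and the tall bottle at about (234,268). The yellow look-alike is at (198,267) and the red jar at (311,144). The tray's left compartment, at (372,213), holds the squat jar and the right one, at (418,209), the tall bottle. The side view agrees: jar (269,255), bottle (311,265).

```bash
cat > h.py <<'E'
import numpy as np, cv2
from scipy.optimize import least_squares
def f(p): return p["frame"].shape[0]/2/np.tan(np.radians(p["fovy"])/2)
def proj(p,X):
    X=np.atleast_2d(X); T=np.array(p["T"]); c=(X-T[:3,3])@T[:3,:3]
    return np.c_[p["cx"]+f(p)*c[:,0]/-c[:,2], p["cy"]-f(p)*c[:,1]/-c[:,2]]
def onplane(p,uv,z):
    T=np.array(p["T"]); d=T[:3,:3]@np.array([(uv[0]-p["cx"])/f(p),-(uv[1]-p["cy"])/f(p),-1]); o=T[:3,3]
    return o+d*(z-o[2])/d[2]
def tri(p1,u1,p2,u2):
    return least_squares(lambda X:np.r_[proj(p1,X)[0]-u1,proj(p2,X)[0]-u2],[.5,0,.05]).x
def ring(p,img,c,r,z,col,k,o):
    a=np.linspace(0,2*np.pi,40); P=np.c_[c[0]+r*np.cos(a),c[1]+r*np.sin(a),0*a+z]
    poly(p,img,P,col,k,o,True)
def poly(p,img,P,col,k,o,closed=False):
    q=((proj(p,np.array(P))-o+.5)*k).astype(np.int32); cv2.polylines(img,[q],closed,col,1,cv2.LINE_AA)
def crop(p,o,s,k):
    return np.ascontiguousarray(cv2.resize(p["frame"][o[1]:o[1]+s[1],o[0]:o[0]+s[0],::-1],None,fx=k,fy=k,interpolation=cv2.INTER_CUBIC))
E
python3 - <<'E'
from h import *
from station import arm
t=arm.get_image("top"); s=arm.get_image("side")
for n,a,b,z in[("tall",(234,268),(311,265),.06),("jar",(229,225),(269,255),.04),("keptS",(373,213),(342,181),.05),("keptT",(418,209),(357,160),.07),("beaker",(282,176),(266,198),.05)]:
    print(n,tri(t,a,s,b).round(3), onplane(t,a,z).round(3),onplane(s,b,z).round(3))
for uv in[(207,185),(221,185),(215,314),(231,312)]: print("bar",onplane(t,uv,.205).round(3))
for uv in[(345,266),(445,267)]: print("panel top",onplane(t,uv,.05).round(3))
for uv in[(347,205),(459,199)]: print("unit bottom front",onplane(t,uv,.0).round(3))
A=crop(t,(190,175),(66,150),4)
B=crop(t,(340,180),(130,100),4)
C=crop(s,(225,190),(135,130),4)
C2=crop(s,(315,135),(110,90),4)
def pad(i,w,h): return cv2.copyMakeBorder(i,0,h-i.shape[0],0,w-i.shape[1],cv2.BORDER_CONSTANT)
cv2.imwrite("pics/c1.png",np.hstack([pad(A,264,600),pad(B,530,600)]))
cv2.imwrite("pics/c2.png",cv2.copyMakeBorder(C,0,0,0,0,cv2.BORDER_CONSTANT))
cv2.imwrite("pics/c3.png",C2)
E
```

```text
tall [0.472 0.237 0.056] [0.473 0.237 0.06 ] [0.469 0.241 0.06 ]
jar [0.602 0.26  0.032] [0.6   0.258 0.04 ] [0.597 0.267 0.04 ]
keptS [ 0.639 -0.172  0.049] [ 0.641 -0.171  0.05 ] [ 0.636 -0.173  0.05 ]
keptT [ 0.653 -0.297  0.069] [ 0.653 -0.298  0.07 ] [ 0.654 -0.295  0.07 ]
beaker [0.745 0.102 0.079] [0.749 0.101 0.05 ] [0.773 0.073 0.05 ]
bar [0.692 0.297 0.205]
bar [0.693 0.26  0.205]
bar [0.359 0.266 0.205]
bar [0.365 0.226 0.205]
panel top [ 0.483 -0.088  0.05 ]
panel top [ 0.485 -0.38   0.05 ]
unit bottom front [ 0.67  -0.101  0.   ]
unit bottom front [ 0.694 -0.447  0.   ]
```

View pics/c1.png

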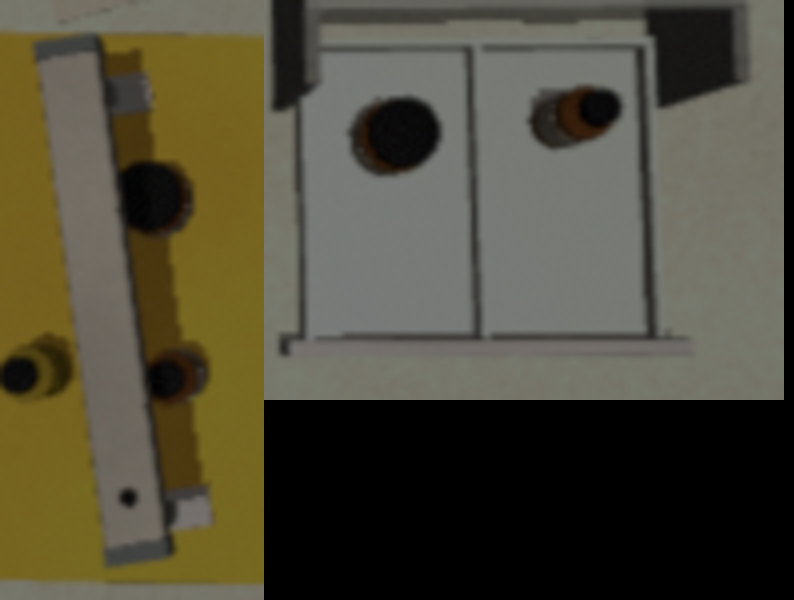

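View pics/c2.png

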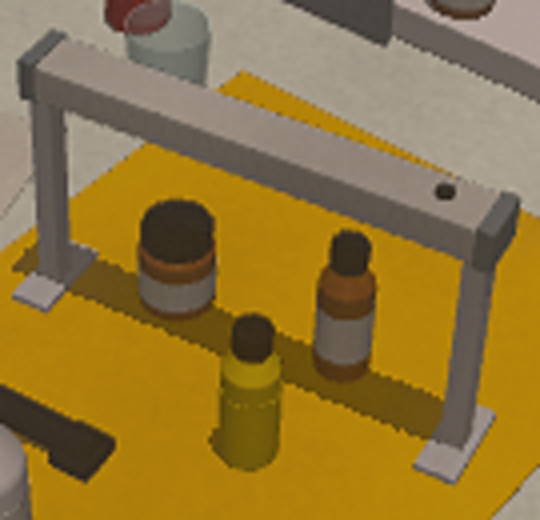

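The crops show the cap tops clearly. The jar cap is at about (227.5,224) in the top view and (269,244) in the side view. The bottle cap is at (231,269.5) and (312.5,250). Next I compute positions at the known cap heights.

Run:
```python
from h import *
from station import arm
t=arm.get_image("top"); s=arm.get_image("side")
o=lambda u,v,ox,oy:((u+.5)/4-.5+ox,(v+.5)/4-.5+oy)
tc=lambda u,v:o(u,v,190,175); bc=lambda u,v:o(u-264,v,340,180); sc=lambda u,v:o(u,v,225,190)
P={}
P["tall"]=(onplane(t,tc(166,379),.115),onplane(s,sc(351,240),.115))
P["jar"]=(onplane(t,tc(151,197),.072),onplane(s,sc(177,217),.072))
P["kS"]=(onplane(t,bc(404,131),.084),)
P["kT"]=(onplane(t,bc(600,105),.127),)
for k,v in P.items(): print(k,*[x.round(4) for x in v])
for n,uv,z in[("panel top R corner near",bc(692,354),.05),("panel L near",bc(282,354),.05),("divider top front",bc(480,336),.035),("divider rear",bc(470,48),.035),("lwall front",bc(302,336),.035),("rwall front",bc(653,336),.035),("lwall rear",bc(300,90),.035),("unit wall top R front",bc(740,80),.171),("unit top L",bc(318,82),.171),("bar near far",tc(103,36),.205),("bar near near",tc(172,552),.205)]:
    print(n,onplane(t,uv,z).round(4))
T=np.mean(P["tall"],0);J=np.mean(P["jar"],0)
C=crop(s,(225,190),(135,130),4);A=crop(t,(190,175),(66,130),4)
for p,i,off in((s,C,(225,190)),(t,A,(190,175))):
    off=np.array(off)
    for r,z in((.02,0),(.02,.08),(.0135,.096),(.0135,.115)): ring(p,i,T,r,z,(0,255,0),4,off)
    for r,z in((.028,0),(.028,.05),(.026,.055),(.026,.072)): ring(p,i,J,r,z,(0,255,0),4,off)
cv2.imwrite("pics/ov.png",np.hstack([A,C]))
```

```text
tall [0.4704 0.239  0.115 ] [0.47   0.2384 0.115 ]
jar [0.6008 0.2585 0.072 ] [0.6049 0.2583 0.072 ]
kS [ 0.6393 -0.1681  0.084 ]
kT [ 0.6548 -0.2953  0.127 ]
panel top R corner near [ 0.4818 -0.3847  0.05  ]
panel L near [ 0.4772 -0.085   0.05  ]
divider top front [ 0.4923 -0.2339  0.035 ]
divider rear [ 0.7083 -0.2286  0.035 ]
lwall front [ 0.4903 -0.102   0.035 ]
rwall front [ 0.4943 -0.3619  0.035 ]
lwall rear [ 0.6746 -0.1006  0.035 ]
unit wall top R front [ 0.6675 -0.3747  0.171 ]
unit top L [ 0.6622 -0.0918  0.171 ]
bar near far [0.6963 0.2753 0.205 ]
bar near near [0.3635 0.2214 0.205 ]
```

View pics/ov.png

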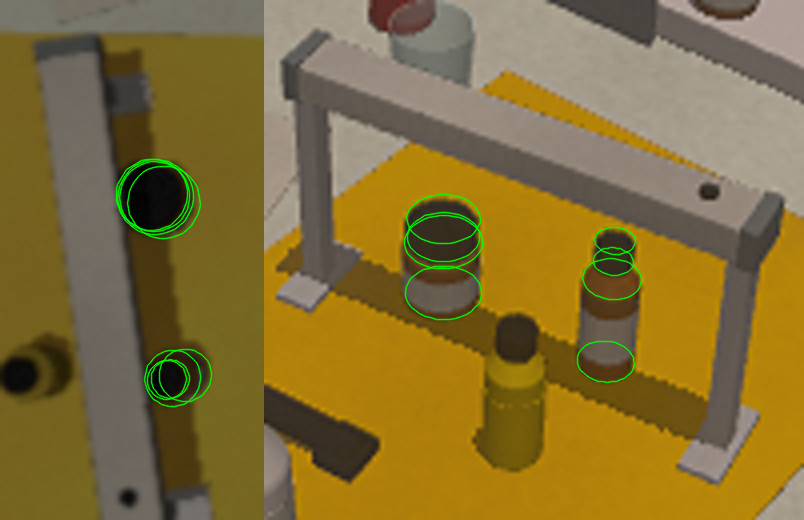

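Both overlays fit: bottle at (0.470, 0.239), jar at (0.602, 0.258). The tray's front inner face is at x ≈ 0.490, its mid-line at y ≈ -0.233, and it is about 0.175 out. Next comes a small planner that turns waypoints into rows.

```bash
cat > pl.py <<'E'
import numpy as np, json
from scipy.spatial.transform import Rotation as R
from station import arm
def ori(head,tilt):            # heading deg, tilt from vertical deg; fingers close horizontally
    h,t=np.radians([head,tilt]); z=np.array([np.cos(h)*np.sin(t),np.sin(h)*np.sin(t),-np.cos(t)])
    y=np.array([np.sin(h),-np.cos(h),0]); return R.from_matrix(np.c_[np.cross(y,z),y,z])
def tcp(g,r): return np.array(g)+.019*r.as_matrix()[:,2]
def plan(way,step=.045,hand=1,ang=8.,start=None):
    """way: list of (tcp pos, R or None). prints calls; each split to <=80 mm per tool axis, <=20 rows"""
    s=arm.observe(); p,r=(np.array(s["ee_pos"]),R.from_rotvec(s["orientation"])) if start is None else start
    for P,Q in way:
        Q=Q or r
        for m in range(1,30):
            F=[]; p0,r0=p,r; rv=(r.inv()*Q).as_rotvec()
            for k in range(1,m+1):
                rt=r*R.from_rotvec(rv*k/m); pt=p+(np.array(P)-p)*k/m
                d=r0.inv().apply(pt-p0)/.08; w=(r0.inv()*rt).as_rotvec()/np.pi
                d,w=d.round(2),w.round(3); F.append((d,w)); p0=p0+r0.apply(d*.08); r0=r0*R.from_rotvec(w*np.pi)
            if max(abs(f[0]).max() for f in F)<=1: break
        for d,w in F:
            n=max(1,int(np.ceil(max(np.linalg.norm(d)*.08/step,np.linalg.norm(w)*180/ang))))
            print(json.dumps([[round(float(x),3) for x in np.r_[d*k/n,w*k/n,hand]] for k in range(1,n+1)]).replace(" ",""))
        p,r=p0,r0; print("  ->",p.round(3))
    return p,r
E
python3 - <<'E'
from pl import *
o=ori(74,50); r0=R.from_rotvec(arm.observe()["orientation"])
print((r0.inv()*o).magnitude()*57)
mid=ori(20,10)
pre=tcp(np.array([.470,.239,.055])-.13*o.as_matrix()[:,2],o)
print(pre)
plan([((.37,-.40,.29),None),((.44,-.15,.29),None),(pre+[0,0,.03],o)])
E
```

```text
73.78492780623664
[0.4465623  0.15726302 0.12634942]
[[0.323,-0.22,-0.14,0.0,0.0,0.0,1.0],[0.647,-0.44,-0.28,0.0,0.0,0.0,1.0],[0.97,-0.66,-0.42,0.0,0.0,0.0,1.0]]
[[0.327,-0.22,-0.14,0.0,0.0,0.0,1.0],[0.653,-0.44,-0.28,0.0,0.0,0.0,1.0],[0.98,-0.66,-0.42,0.0,0.0,0.0,1.0]]
[[0.323,-0.217,-0.14,0.0,0.0,0.0,1.0],[0.647,-0.433,-0.28,0.0,0.0,0.0,1.0],[0.97,-0.65,-0.42,0.0,0.0,0.0,1.0]]
  -> [ 0.37 -0.4   0.29]
[[0.295,-0.455,0.0,0.0,0.0,0.0,1.0],[0.59,-0.91,0.0,0.0,0.0,0.0,1.0]]
[[0.295,-0.455,0.0,0.0,0.0,0.0,1.0],[0.59,-0.91,0.0,0.0,0.0,0.0,1.0]]
[[0.295,-0.455,0.0,0.0,0.0,0.0,1.0],[0.59,-0.91,0.0,0.0,0.0,0.0,1.0]]
  -> [ 0.44 -0.15  0.29]
[[0.103,-0.303,0.14,0.011,0.021,-0.024,1.0],[0.207,-0.607,0.28,0.023,0.043,-0.049,1.0],[0.31,-0.91,0.42,0.034,0.064,-0.073,1.0]]
[[0.133,-0.257,0.193,0.012,0.021,-0.025,1.0],[0.267,-0.513,0.387,0.023,0.042,-0.049,1.0],[0.4,-0.77,0.58,0.035,0.063,-0.074,1.0]]
[[0.143,-0.203,0.247,0.011,0.021,-0.024,1.0],[0.287,-0.407,0.493,0.023,0.043,-0.049,1.0],[0.43,-0.61,0.74,0.034,0.064,-0.073,1.0]]
[[0.127,-0.14,0.29,0.011,0.021,-0.025,1.0],[0.253,-0.28,0.58,0.023,0.042,-0.049,1.0],[0.38,-0.42,0.87,0.034,0.063,-0.074,1.0]]
  -> [0.447 0.157 0.156]
```

>>> send_rows --pt "0.32 -0.22 -0.14 0 0 0 1" --pt "0.65 -0.44 -0.28 0 0 0 1" --pt "0.97 -0.66 -0.42 0 0 0 1"

```text
t: 1.6
ee_pos: [0.2527, -0.546, 0.2232]
orientation: [-3.106, -0.473, -0.0]
force: [0.4, -0.6, 0.2]
finger_gap: 0.0918
grasp_force: 0.0
```

>>> send_rows --pt "0.33 -0.22 -0.14 0 0 0 1" --pt "0.65 -0.44 -0.28 0 0 0 1" --pt "0.98 -0.66 -0.42 0 0 0 1"

```text
t: 1.9
ee_pos: [0.3118, -0.4721, 0.2572]
orientation: [3.105, 0.473, 0.0]
force: [0.0, 0.8, -0.2]
finger_gap: 0.092
grasp_force: 0.0
```

>>> send_rows --pt "0.32 -0.22 -0.14 0 0 0 1" --pt "0.65 -0.43 -0.28 0 0 0 1" --pt "0.97 -0.65 -0.42 0 0 0 1"

```text
t: 2.2
ee_pos: [0.3705, -0.3993, 0.2909]
orientation: [3.105, 0.474, 0.0]
force: [0.5, 0.0, 0.4]
finger_gap: 0.0917
grasp_force: 0.0
```

>>> send_rows --pt "0.3 -0.45 0 0 0 0 1" --pt "0.59 -0.91 0 0 0 0 1"

```text
t: 2.4
ee_pos: [0.3938, -0.3156, 0.2905]
orientation: [3.105, 0.473, 0.001]
force: [1.1, 0.4, -1.4]
finger_gap: 0.092
grasp_force: 0.0
```

>>> send_rows --pt "0.3 -0.45 0 0 0 0 1" --pt "0.59 -0.91 0 0 0 0 1"

```text
t: 2.6
ee_pos: [0.4168, -0.2316, 0.2905]
orientation: [3.105, 0.473, 0.001]
force: [0.8, -0.6, 0.1]
finger_gap: 0.0917
grasp_force: 0.0
```

>>> send_rows --pt "0.3 -0.45 0 0 0 0 1" --pt "0.59 -0.91 0 0 0 0 1" --pt "0.59 -0.91 0 0 0 0 1"

```text
t: 2.9
ee_pos: [0.4414, -0.1436, 0.2908]
orientation: [-3.102, -0.489, -0.003]
force: [-0.7, -0.2, 0.8]
finger_gap: 0.0919
grasp_force: 0.0
```

>>> send_rows --pt "0.1 -0.3 0.14 0.011 0.021 -0.024 1" --pt "0.21 -0.6 0.28 0.023 0.043 -0.049 1" --pt "0.31 -0.91 0.42 0.034 0.064 -0.073 1"

```text
t: 3.2
ee_pos: [0.442, -0.0725, 0.2566]
orientation: [-2.886, -0.792, -0.279]
force: [-0.4, 1.0, -0.8]
finger_gap: 0.0916
grasp_force: 0.0
```

>>> send_rows --pt "0.13 -0.26 0.19 0.012 0.021 -0.025 1" --pt "0.27 -0.51 0.39 0.023 0.042 -0.049 1" --pt "0.4 -0.77 0.58 0.035 0.063 -0.074 1"

```text
t: 3.5
ee_pos: [0.4438, 0.0038, 0.2232]
orientation: [-2.615, -1.068, -0.52]
force: [0.4, 0.3, 0.3]
finger_gap: 0.0921
grasp_force: 0.0
```

>>> send_rows --pt "0.14 -0.2 0.25 0.011 0.021 -0.024 1" --pt "0.29 -0.41 0.49 0.023 0.043 -0.049 1" --pt "0.43 -0.61 0.74 0.034 0.064 -0.073 1"

```text
t: 3.8
ee_pos: [0.4454, 0.0807, 0.1897]
orientation: [-2.306, -1.296, -0.737]
force: [0.6, 0.9, -0.5]
finger_gap: 0.092
grasp_force: 0.0
```

>>> send_rows --pt "0.13 -0.14 0.29 0.011 0.021 -0.025 1" --pt "0.25 -0.28 0.58 0.023 0.042 -0.049 1" --pt "0.38 -0.42 0.87 0.034 0.063 -0.074 1" --pt "0.38 -0.42 0.87 0.034 0.063 -0.074 1" --pt "0.38 -0.42 0.87 0.034 0.063 -0.074 1"

```text
t: 4.3
ee_pos: [0.4468, 0.1562, 0.1563]
orientation: [-1.969, -1.48, -0.916]
force: [1.0, 0.6, 0.3]
finger_gap: 0.0917
grasp_force: 0.0
```

Run:
```python
from pl import *
s=arm.observe(); o=ori(74,50); print(s["qpos"].round(2),s["ee_pos"],(o.inv()*R.from_rotvec(s["orientation"])).magnitude()*57)
pre=tcp(np.array([.470,.239,.055])-.06*o.as_matrix()[:,2],o)
plan([(pre,o),(tcp([.470,.239,.055],o),o)],step=.02)
```

```text
[ 0.68  0.38 -0.56  2.3  -1.12  0.76  0.83] [0.44679807 0.15616909 0.15631544] 0.16305392638195365
[[-0.047,-0.0,0.187,0.0,0.0,-0.0,1.0],[-0.093,-0.0,0.373,0.0,0.0,-0.0,1.0],[-0.14,-0.0,0.56,0.0,0.0,-0.0,1.0]]
[[-0.047,-0.003,0.19,0.0,0.0,-0.0,1.0],[-0.093,-0.007,0.38,0.0,0.0,-0.001,1.0],[-0.14,-0.01,0.57,0.0,0.0,-0.001,1.0]]
  -> [0.461 0.209 0.081]
[[0.0,0.0,0.25,0.0,0.0,0.0,1.0],[0.0,0.0,0.5,0.0,0.0,0.0,1.0],[0.0,0.0,0.75,0.0,0.0,0.0,1.0]]
  -> [0.474 0.253 0.042]
```

>>> send_rows --pt "-0.05 0 0.19 0 0 0 1" --pt "-0.09 0 0.38 0 0 0 1" --pt "-0.14 0 0.56 0 0 0 1"

```text
t: 4.6
ee_pos: [0.4557, 0.1817, 0.1198]
orientation: [-1.972, -1.485, -0.919]
force: [-0.3, 0.5, -0.2]
finger_gap: 0.0921
grasp_force: 0.0
```

>>> send_rows --pt "-0.05 0 0.19 0 0 0 1" --pt "-0.09 0 0.38 0 0 0 1" --pt "-0.14 -0.01 0.57 0 0 0 1" --pt "-0.14 -0.01 0.57 0 0 0 1"

```text
t: 5.0
ee_pos: [0.4616, 0.2094, 0.0813]
orientation: [-1.968, -1.481, -0.918]
force: [-0.2, 0.0, 0.8]
finger_gap: 0.0923
grasp_force: 0.0
```

Run:
```python
from pl import *
import cv2
s=arm.observe(); o=ori(74,50); print(s["qpos"].round(2),s["ee_pos"],(o.inv()*R.from_rotvec(s["orientation"])).magnitude()*57)
p=arm.get_image("side"); q=arm.get_image("top")
a=cv2.resize(p["frame"][170:330,220:380,::-1],(400,400),interpolation=cv2.INTER_CUBIC)
b=cv2.resize(q["frame"][180:340,160:320,::-1],(400,400),interpolation=cv2.INTER_CUBIC)
cv2.imwrite("pics/g1.png",cv2.hconcat([a,b]))
plan([(tcp([.470,.239,.055],o),o)],step=.02)
```

```text
[ 0.7   0.66 -0.76  2.3  -1.27  0.44  1.02] [0.4615643  0.20942545 0.0813229 ] 0.11344966518602358
[[-0.0,-0.003,0.188,0.0,0.0,0.0,1.0],[-0.0,-0.005,0.375,0.001,0.0,0.0,1.0],[-0.0,-0.007,0.562,0.001,0.0,0.0,1.0],[-0.0,-0.01,0.75,0.001,0.0,0.0,1.0]]
  -> [0.474 0.253 0.043]
```

View pics/g1.png

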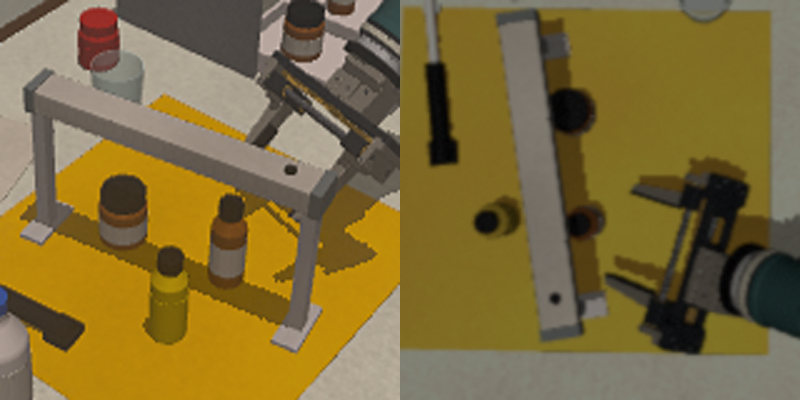

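The side view shows the gripper tilted clear of the bar, and the fingers are heading to either side of the bottle at (228,240). I go on with the grasp.

>>> send_rows --pt "0 0 0.19 0 0 0 1" --pt "0 0 0.38 0 0 0 1" --pt "0 -0.01 0.56 0 0 0 1" --pt "0 -0.01 0.75 0 0 0 1" --pt "0 -0.01 0.75 0 0 0 1"

```text
t: 5.6
ee_pos: [0.4744, 0.253, 0.0437]
orientation: [-1.965, -1.482, -0.915]
force: [-0.4, -0.4, 1.1]
finger_gap: 0.092
grasp_force: 0.0
```

Run:
```python
from pl import *
s=arm.observe(); o=ori(74,50); print(s["qpos"].round(2),s["ee_pos"],tcp([.470,.239,.055],o),(o.inv()*R.from_rotvec(s["orientation"])).as_rotvec()*57,s["force"])
```

```text
[ 0.75  0.91 -0.96  2.27 -1.29  0.15  1.09] [0.4743923  0.25296298 0.04373411] [0.47401186 0.25299101 0.04278704] [ 0.12070015 -0.01228559 -0.00209419] [-0.381139   -0.39956988  1.1488923 ]
```

>>> send_rows --pt "0 0 0 0 0 0 0" --pt "0 0 0 0 0 0 0" --pt "0 0 0 0 0 0 0" --pt "0 0 0 0 0 0 0" --pt "0 0 0 0 0 0 0" --pt "0 0 0 0 0 0 0" --pt "0 0 0 0 0 0 0" --pt "0 0 0 0 0 0 0"

```text
t: 6.4
ee_pos: [0.4736, 0.2532, 0.0437]
orientation: [-1.964, -1.483, -0.914]
force: [-0.7, 0.5, 1.1]
finger_gap: 0.0375
grasp_force: 29.7
```

Run:
```python
from pl import *
s=arm.observe(); o=ori(74,50); print(s["finger_gap"],s["grasp_force"],s["force"])
c=R.from_rotvec(s["orientation"])
D=c.as_matrix()[:,2]; p=s["ee_pos"]
st=plan([(p-.125*D,o)],step=.025,hand=0)
print("transit")
h=ori(35,50); st=plan([(tcp([.40,-.08,.18],h),h)],step=.03,hand=0,ang=6,start=st)
h=ori(-20,50); st=plan([(tcp([.44,-.27,.17],h),h)],step=.03,hand=0,ang=6,start=st)
```

```text
0.03746423287503006 29.737353567034006 [-0.68603924  0.45752817  1.06437226]
[[0.0,-0.0,-0.26,-0.0,0.0,0.0,0.0],[0.0,-0.0,-0.52,-0.0,0.0,0.0,0.0],[0.0,-0.0,-0.78,-0.0,0.0,0.0,0.0]]
[[0.0,-0.0,-0.26,-0.0,0.0,0.0,0.0],[0.0,-0.0,-0.52,-0.001,0.0,0.0,0.0],[0.0,-0.0,-0.78,-0.001,0.0,0.0,0.0]]
  -> [0.448 0.161 0.124]
transit
[[-0.163,0.04,-0.287,-0.018,0.0,0.016,0.0],[-0.327,0.08,-0.573,-0.037,0.0,0.031,0.0],[-0.49,0.12,-0.86,-0.055,0.0,0.047,0.0]]
[[-0.15,0.117,-0.273,-0.019,0.0,0.015,0.0],[-0.3,0.233,-0.547,-0.037,0.0,0.031,0.0],[-0.45,0.35,-0.82,-0.056,0.0,0.046,0.0]]
[[-0.13,0.18,-0.25,-0.018,0.0,0.016,0.0],[-0.26,0.36,-0.5,-0.037,0.0,0.031,0.0],[-0.39,0.54,-0.75,-0.055,0.0,0.047,0.0]]
  -> [ 0.412 -0.072  0.168]
[[-0.062,0.198,-0.06,-0.019,0.0,0.016,0.0],[-0.125,0.395,-0.12,-0.039,0.0,0.033,0.0],[-0.188,0.593,-0.18,-0.058,0.0,0.049,0.0],[-0.25,0.79,-0.24,-0.078,0.0,0.065,0.0]]
[[-0.02,0.215,-0.007,-0.019,0.0,0.017,0.0],[-0.04,0.43,-0.015,-0.039,0.0,0.033,0.0],[-0.06,0.645,-0.022,-0.058,0.0,0.05,0.0],[-0.08,0.86,-0.03,-0.078,0.0,0.066,0.0]]
[[0.025,0.21,0.045,-0.019,0.0,0.016,0.0],[0.05,0.42,0.09,-0.039,0.0,0.033,0.0],[0.075,0.63,0.135,-0.058,0.0,0.049,0.0],[0.1,0.84,0.18,-0.078,0.0,0.065,0.0]]
  -> [ 0.454 -0.275  0.158]
```

>>> send_rows --pt "0 0 -0.1 0 0 0 0" --pt "0 0 -0.3 0 0 0 0" --pt "0 0 -0.54 0 0 0 0" --pt "0 0 -0.78 0 0 0 0"

```text
t: 6.8
ee_pos: [0.4605, 0.2062, 0.0837]
orientation: [-1.966, -1.484, -0.913]
force: [0.3, -0.1, -1.8]
finger_gap: 0.0375
grasp_force: 29.7
```

>>> send_rows --pt "0 0 -0.26 0 0 0 0" --pt "0 0 -0.52 0 0 0 0" --pt "0 0 -0.78 0 0 0 0" --pt "0 0 -0.78 0 0 0 0"

```text
t: 7.2
ee_pos: [0.4488, 0.1587, 0.1241]
orientation: [-1.97, -1.485, -0.916]
force: [0.6, -0.1, -3.0]
finger_gap: 0.038
grasp_force: 29.7
```

Run:
```python
from pl import *
s=arm.observe(); print(s["qpos"].round(2),s["ee_pos"],s["finger_gap"],s["grasp_force"],s["force"])
h=ori(35,50); st=plan([(tcp([.48,-.05,.18],h),h)],step=.03,hand=0,ang=6)
h=ori(-20,50); st=plan([(tcp([.50,-.285,.17],h),h)],step=.03,hand=0,ang=6,start=st)
```

```text
[ 0.85  0.53 -0.77  2.3  -1.04  0.59  0.82] [0.44882281 0.15867772 0.12408073] 0.038007867326356234 29.716991710010916 [ 0.57386546 -0.05251005 -3.04745547]
[[-0.117,0.133,-0.23,-0.018,0.0,0.016,0.0],[-0.233,0.267,-0.46,-0.037,0.0,0.031,0.0],[-0.35,0.4,-0.69,-0.055,0.0,0.047,0.0]]
[[-0.09,0.19,-0.203,-0.018,0.0,0.015,0.0],[-0.18,0.38,-0.407,-0.037,0.001,0.031,0.0],[-0.27,0.57,-0.61,-0.055,0.001,0.046,0.0]]
[[-0.063,0.23,-0.167,-0.018,-0.0,0.016,0.0],[-0.127,0.46,-0.333,-0.037,-0.0,0.031,0.0],[-0.19,0.69,-0.5,-0.055,-0.0,0.047,0.0]]
  -> [ 0.492 -0.042  0.168]
[[-0.09,0.223,-0.093,-0.02,0.0,0.016,0.0],[-0.18,0.447,-0.187,-0.039,0.0,0.033,0.0],[-0.27,0.67,-0.28,-0.059,0.0,0.049,0.0]]
[[-0.057,0.25,-0.047,-0.019,-0.0,0.016,0.0],[-0.113,0.5,-0.093,-0.039,-0.0,0.033,0.0],[-0.17,0.75,-0.14,-0.058,-0.0,0.049,0.0]]
[[-0.013,0.26,-0.003,-0.02,-0.0,0.016,0.0],[-0.027,0.52,-0.007,-0.039,-0.0,0.033,0.0],[-0.04,0.78,-0.01,-0.059,-0.0,0.049,0.0]]
[[0.023,0.253,0.047,-0.019,-0.0,0.016,0.0],[0.047,0.507,0.093,-0.039,-0.0,0.033,0.0],[0.07,0.76,0.14,-0.058,-0.0,0.049,0.0]]
  -> [ 0.514 -0.29   0.158]
```

>>> send_rows --pt "-0.12 0.13 -0.23 -0.018 0 0.016 0" --pt "-0.23 0.27 -0.46 -0.037 0 0.031 0" --pt "-0.35 0.4 -0.69 -0.055 0 0.047 0"

```text
t: 7.5
ee_pos: [0.462, 0.0941, 0.1375]
orientation: [-2.167, -1.273, -1.006]
force: [-0.6, 1.1, -2.5]
finger_gap: 0.0375
grasp_force: 29.7
```

>>> send_rows --pt "-0.09 0.19 -0.2 -0.018 0 0.015 0" --pt "-0.18 0.38 -0.41 -0.037 0 0.031 0" --pt "-0.27 0.57 -0.61 -0.055 0.001 0.046 0"

```text
t: 7.8
ee_pos: [0.4771, 0.0271, 0.1522]
orientation: [-2.348, -1.045, -1.094]
force: [0.0, -0.3, -2.0]
finger_gap: 0.0374
grasp_force: 29.7
```

>>> send_rows --pt "-0.06 0.23 -0.17 -0.018 0 0.016 0" --pt "-0.13 0.46 -0.33 -0.037 0 0.031 0" --pt "-0.19 0.69 -0.5 -0.055 0 0.047 0"

```text
t: 8.1
ee_pos: [0.4913, -0.0397, 0.1662]
orientation: [-2.513, -0.789, -1.169]
force: [0.0, 0.0, -2.4]
finger_gap: 0.0374
grasp_force: 29.7
```

>>> send_rows --pt "-0.09 0.22 -0.09 -0.02 0 0.016 0" --pt "-0.18 0.45 -0.19 -0.039 0 0.033 0" --pt "-0.27 0.67 -0.28 -0.059 0 0.049 0"

```text
t: 8.4
ee_pos: [0.4946, -0.104, 0.1706]
orientation: [-2.653, -0.499, -1.23]
force: [0.8, -0.9, -1.9]
finger_gap: 0.0379
grasp_force: 29.7
```

>>> send_rows --pt "-0.06 0.25 -0.05 -0.019 0 0.016 0" --pt "-0.11 0.5 -0.09 -0.039 0 0.033 0" --pt "-0.17 0.75 -0.14 -0.058 0 0.049 0"

```text
t: 8.7
ee_pos: [0.4935, -0.1811, 0.1874]
orientation: [-2.779, -0.204, -1.24]
force: [0.2, -0.7, -1.7]
finger_gap: 0.0378
grasp_force: 29.7
```

>>> send_rows --pt "-0.01 0.26 0 -0.02 0 0.016 0" --pt "-0.03 0.52 -0.01 -0.039 0 0.033 0" --pt "-0.04 0.78 -0.01 -0.059 0 0.049 0"

```text
t: 9.0
ee_pos: [0.4939, -0.2525, 0.2054]
orientation: [-2.88, 0.114, -1.231]
force: [0.3, -0.2, -1.7]
finger_gap: 0.0375
grasp_force: 29.7
```

>>> send_rows --pt "0.02 0.25 0.05 -0.019 0 0.016 0" --pt "0.05 0.51 0.09 -0.039 0 0.033 0" --pt "0.07 0.76 0.14 -0.058 0 0.049 0" --pt "0.07 0.76 0.14 -0.058 0 0.049 0" --pt "0.07 0.76 0.14 -0.058 0 0.049 0"

```text
t: 9.5
ee_pos: [0.499, -0.3166, 0.2195]
orientation: [2.809, -0.417, 1.145]
force: [-0.4, -0.1, -2.3]
finger_gap: 0.0379
grasp_force: 29.7
```

Run:
```python
from pl import *
import cv2
from h import proj,onplane
s=arm.observe(); o=ori(-20,50); print(s["qpos"].round(2),s["ee_pos"],s["finger_gap"],s["grasp_force"],s["force"],(o.inv()*R.from_rotvec(s["orientation"])).as_rotvec()*57)
p=arm.get_image("side"); q=arm.get_image("top")
g=s["ee_pos"]-.019*o.as_matrix()[:,2]; print("grasp",g)
a=cv2.resize(p["frame"][100:260,280:440,::-1],(400,400),interpolation=cv2.INTER_CUBIC)
b=cv2.resize(q["frame"][150:310,330:490,::-1],(400,400),interpolation=cv2.INTER_CUBIC)
cv2.imwrite("pics/g2.png",cv2.hconcat([a,b]))
c=R.from_rotvec(s["orientation"])
st=plan([(tcp([.556,-.297,.10],o),o)],step=.02,hand=0,ang=6)
st=plan([(tcp([.556,-.297,.069],o),o)],step=.012,hand=0,ang=6,start=st)
```

```text
[ 1.58  0.2  -0.95  2.27 -1.29  0.15  0.07] [ 0.49898516 -0.31656542  0.21950021] 0.037878862644759384 29.709654869511724 [-0.36313183 -0.12629127 -2.26116694] [ 3.87025566 -5.91090879 -1.37145468]
grasp [ 0.48530808 -0.31158737  0.23171317]
[[-0.072,-0.048,0.217,-0.003,0.004,0.001,0.0],[-0.145,-0.095,0.435,-0.005,0.009,0.002,0.0],[-0.217,-0.143,0.652,-0.008,0.013,0.002,0.0],[-0.29,-0.19,0.87,-0.011,0.017,0.003,0.0]]
[[-0.083,-0.055,0.212,-0.003,0.004,0.001,0.0],[-0.165,-0.11,0.425,-0.005,0.008,0.002,0.0],[-0.247,-0.165,0.637,-0.007,0.012,0.003,0.0],[-0.33,-0.22,0.85,-0.01,0.016,0.004,0.0]]
  -> [ 0.569 -0.302  0.088]
[[-0.1,-0.0,0.083,-0.0,0.0,-0.0,0.0],[-0.2,-0.0,0.167,-0.0,0.0,-0.0,0.0],[-0.3,-0.0,0.25,-0.0,0.0,-0.0,0.0]]
  -> [ 0.569 -0.302  0.057]
```

View pics/g2.png

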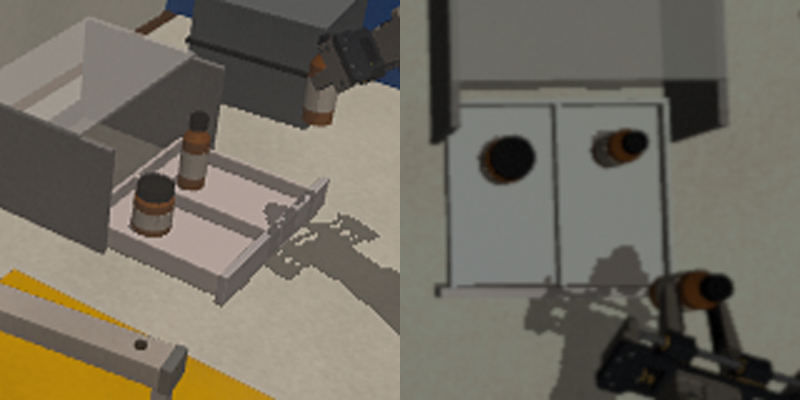

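The bottle is held firmly over the front right corner of the tray, but the arm is at its joint 5 and 6 limits with this heading. I'll come at the right compartment from the right side instead (heading about 58°), which folds the arm much less.

Run:
```python
from pl import *
h=ori(58,50); 
s=arm.observe(); p,r=s["ee_pos"],R.from_rotvec(s["orientation"])
m=ori(25,50)
st=plan([(tcp([.50,-.30,.20],m),m)],step=.03,hand=0,ang=6)
st=plan([(tcp([.54,-.31,.18],h),h)],step=.03,hand=0,ang=6,start=st)
```

```text
[[-0.03,-0.046,0.051,0.023,0.004,-0.023,0.0],[-0.06,-0.091,0.103,0.046,0.008,-0.047,0.0],[-0.09,-0.137,0.154,0.069,0.012,-0.07,0.0],[-0.12,-0.183,0.206,0.093,0.016,-0.093,0.0],[-0.15,-0.229,0.257,0.116,0.02,-0.116,0.0],[-0.18,-0.274,0.309,0.139,0.024,-0.14,0.0],[-0.21,-0.32,0.36,0.162,0.028,-0.163,0.0]]
  -> [ 0.513 -0.294  0.188]
[[0.008,0.037,0.073,0.023,-0.0,-0.02,0.0],[0.017,0.073,0.147,0.047,-0.0,-0.039,0.0],[0.025,0.11,0.22,0.07,-0.0,-0.059,0.0],[0.033,0.147,0.293,0.093,-0.0,-0.079,0.0],[0.042,0.183,0.367,0.117,-0.0,-0.098,0.0],[0.05,0.22,0.44,0.14,-0.0,-0.118,0.0]]
  -> [ 0.547 -0.298  0.168]
```

>>> send_rows --pt "-0.03 -0.05 0.05 0.023 0.004 -0.023 0" --pt "-0.06 -0.09 0.1 0.046 0.008 -0.047 0" --pt "-0.09 -0.14 0.15 0.069 0.012 -0.07 0" --pt "-0.12 -0.18 0.21 0.093 0.016 -0.093 0" --pt "-0.15 -0.23 0.26 0.116 0.02 -0.116 0" --pt "-0.18 -0.27 0.31 0.139 0.024 -0.14 0" --pt "-0.21 -0.32 0.36 0.162 0.028 -0.163 0" --pt "-0.21 -0.32 0.36 0.162 0.028 -0.163 0"

```text
t: 10.4
ee_pos: [0.5133, -0.2986, 0.1881]
orientation: [-2.63, -0.573, -1.233]
force: [0.4, 0.3, -1.2]
finger_gap: 0.0375
grasp_force: 29.7
```

Run:
```python
from pl import *
s=arm.observe(); print(s["qpos"].round(2),s["ee_pos"],(ori(25,50).inv()*R.from_rotvec(s["orientation"])).as_rotvec()*57)
h=ori(58,50); 
st=plan([(tcp([.54,-.31,.18],h),h)],step=.03,hand=0,ang=6)
```

```text
[ 1.61  0.56 -0.85  2.05 -0.81  0.62  0.41] [ 0.51333927 -0.29859382  0.1881304 ] [-0.30531873  0.21911997  0.25493614]
[[0.01,0.028,0.078,0.024,-0.0,-0.02,0.0],[0.02,0.057,0.157,0.047,-0.0,-0.04,0.0],[0.03,0.085,0.235,0.071,-0.001,-0.059,0.0],[0.04,0.113,0.313,0.095,-0.001,-0.079,0.0],[0.05,0.142,0.392,0.118,-0.001,-0.099,0.0],[0.06,0.17,0.47,0.142,-0.001,-0.119,0.0]]
  -> [ 0.548 -0.298  0.168]
```

Run:
```python
from pl import *
h=ori(45,50)
st=plan([(tcp([.556,-.299,.10],h),h)],step=.022,hand=0,ang=6)
st=plan([(tcp([.556,-.299,.070],h),h)],step=.01,hand=0,ang=6,start=st)
```

```text
[[-0.09,0.027,0.217,0.014,-0.0,-0.012,0.0],[-0.18,0.053,0.433,0.029,-0.001,-0.024,0.0],[-0.27,0.08,0.65,0.043,-0.001,-0.036,0.0]]
[[-0.097,0.047,0.213,0.015,-0.0,-0.012,0.0],[-0.193,0.093,0.427,0.029,-0.0,-0.025,0.0],[-0.29,0.14,0.64,0.044,-0.0,-0.037,0.0]]
  -> [ 0.566 -0.289  0.088]
[[-0.093,-0.0,0.08,-0.0,-0.0,0.0,0.0],[-0.187,-0.0,0.16,-0.0,-0.0,0.0,0.0],[-0.28,-0.0,0.24,-0.0,-0.0,0.0,0.0]]
  -> [ 0.566 -0.289  0.058]
```

>>> send_rows --pt "-0.09 0.03 0.22 0.014 0 -0.012 0" --pt "-0.18 0.05 0.43 0.029 -0.001 -0.024 0" --pt "-0.27 0.08 0.65 0.043 -0.001 -0.036 0"

```text
t: 10.7
ee_pos: [0.5396, -0.2912, 0.1389]
orientation: [-2.519, -0.791, -1.173]
force: [-0.5, -0.1, -1.3]
finger_gap: 0.0378
grasp_force: 29.7
```

>>> send_rows --pt "-0.1 0.05 0.21 0.015 0 -0.012 0" --pt "-0.19 0.09 0.43 0.029 0 -0.025 0" --pt "-0.29 0.14 0.64 0.044 0 -0.037 0" --pt "-0.29 0.14 0.64 0.044 0 -0.037 0" --pt "-0.29 0.14 0.64 0.044 0 -0.037 0"

```text
t: 11.2
ee_pos: [0.5659, -0.286, 0.0887]
orientation: [-2.389, -0.992, -1.113]
force: [0.2, -0.2, -0.9]
finger_gap: 0.0376
grasp_force: 29.7
```

Run:
```python
from pl import *
import cv2
s=arm.observe(); h=ori(45,50); print(s["qpos"].round(2),s["ee_pos"],(h.inv()*R.from_rotvec(s["orientation"])).as_rotvec()*57)
p=arm.get_image("side"); q=arm.get_image("top")
a=cv2.resize(p["frame"][100:260,280:440,::-1],(400,400),interpolation=cv2.INTER_CUBIC)
b=cv2.resize(q["frame"][150:310,330:490,::-1],(400,400),interpolation=cv2.INTER_CUBIC)
cv2.imwrite("pics/g3.png",cv2.hconcat([a,b]))
st=plan([(tcp([.556,-.299,.0695],h),h)],step=.01,hand=0,ang=6)
```

```text
[ 1.36  0.84 -0.7   1.79 -0.54  0.77  0.47] [ 0.56586677 -0.28597612  0.08866785] [ 0.09019218 -0.0463126  -0.0599025 ]
[[-0.077,0.007,0.062,-0.0,0.0,0.0,0.0],[-0.155,0.015,0.125,-0.0,0.001,0.001,0.0],[-0.232,0.022,0.188,-0.0,0.001,0.001,0.0],[-0.31,0.03,0.25,-0.0,0.001,0.001,0.0]]
  -> [ 0.567 -0.289  0.057]
```

View pics/g3.png

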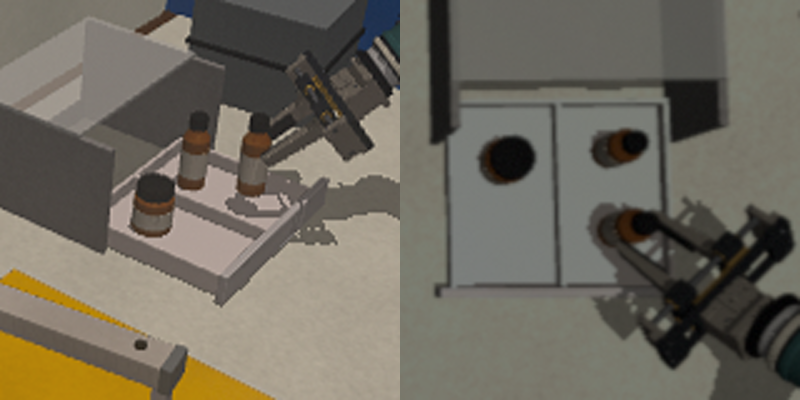

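The side view shows the bottle upright over the right compartment at (253,170), in front of the kept one. I lower and release it.

>>> send_rows --pt "-0.08 0.01 0.06 0 0 0 0" --pt "-0.16 0.02 0.12 0 0 0 0" --pt "-0.23 0.02 0.19 0 0 0 0" --pt "-0.31 0.03 0.25 0 0 0 0" --pt "-0.31 0.03 0.25 0 0 0 0" --pt "-0.32 0.03 0.26 0 0 0 0" --pt "-0.32 0.03 0.26 0 0 0 0"

```text
t: 12.0
ee_pos: [0.5675, -0.2884, 0.0554]
orientation: [-2.389, -0.996, -1.111]
force: [-0.5, 0.1, 1.4]
finger_gap: 0.0378
grasp_force: 29.8
```

>>> send_rows --pt "0 0 0 0 0 0 0.42" --pt "0 0 0 0 0 0 0.44" --pt "0 0 0 0 0 0 0.5" --pt "0 0 0 0 0 0 0.6" --pt "0 0 0 0 0 0 0.68" --pt "0 0 0 0 0 0 0.68" --pt "0 0 0 0 0 0 0.68"

```text
t: 12.7
ee_pos: [0.5673, -0.2888, 0.0551]
orientation: [-2.39, -0.996, -1.11]
force: [0.1, 0.4, -0.0]
finger_gap: 0.063
grasp_force: 0.0
```

>>> send_rows --pt "0 0 -0.15 0 0 0 0.68" --pt "0 0 -0.4 0 0 0 0.68" --pt "0 0 -0.7 0 0 0 0.68" --pt "0 0 -1 0 0 0 0.68"

```text
t: 13.1
ee_pos: [0.5234, -0.3331, 0.1076]
orientation: [-2.39, -0.996, -1.11]
force: [-0.4, -0.2, 0.3]
finger_gap: 0.0623
grasp_force: 0.0
```

>>> send_rows --pt "0 0 -0.4 0 0 0 0.8" --pt "0 0 -0.8 0 0 0 1" --pt "0 0 -0.8 0 0 0 1"

```text
t: 13.4
ee_pos: [0.4882, -0.3727, 0.1501]
orientation: [-2.4, -0.994, -1.112]
force: [0.1, 0.2, -0.7]
finger_gap: 0.0846
grasp_force: 0.0
```

Run:
```python
from pl import *
import cv2
from h import onplane
s=arm.observe(); print(s["qpos"].round(2),s["ee_pos"])
p=arm.get_image("side"); q=arm.get_image("top")
for im in(p,q):
  for n in("tall_bottle","squat_jar"): print(n,[(np.round(d["point"]),round(d["conf"],2)) for d in arm.look_for(im,n)])
a=cv2.resize(p["frame"][100:260,280:440,::-1],(400,400),interpolation=cv2.INTER_CUBIC)
b=cv2.resize(q["frame"][150:310,330:490,::-1],(400,400),interpolation=cv2.INTER_CUBIC)
cv2.imwrite("pics/g4.png",cv2.hconcat([a,b]))
o=ori(74,48); m=ori(60,25); J=np.array([.602,.258,.037])
st=plan([((.44,-.25,.30),m),((.46,-.03,.28),m),(tcp(J-.14*o.as_matrix()[:,2]+[0,0,.02],o),o)])
```

```text
[ 1.5   0.76 -0.66  1.71 -0.5   1.01  0.48] [ 0.4881996  -0.37268622  0.1500745 ]
tall_bottle [(array([287., 288.]), 0.84), (array([171., 381.]), 0.71), (array([256., 269.]), 0.55)]
squat_jar [(array([253., 268.]), 0.61)]
tall_bottle [(array([242., 417.]), 0.7), (array([266., 199.]), 0.46)]
squat_jar [(array([225., 230.]), 0.69), (array([212., 372.]), 0.25), (array([230., 394.]), 0.2)]
[[0.307,-0.243,-0.13,0.008,-0.023,-0.011,1.0],[0.613,-0.487,-0.26,0.017,-0.046,-0.022,1.0],[0.92,-0.73,-0.39,0.025,-0.069,-0.033,1.0]]
[[0.297,-0.223,-0.177,0.008,-0.023,-0.011,1.0],[0.593,-0.447,-0.353,0.017,-0.045,-0.021,1.0],[0.89,-0.67,-0.53,0.025,-0.068,-0.032,1.0]]
  -> [ 0.44 -0.25  0.3 ]
[[0.36,-0.195,0.215,-0.0,-0.0,-0.0,1.0],[0.72,-0.39,0.43,-0.0,-0.0,-0.0,1.0]]
[[0.36,-0.19,0.215,-0.0,-0.0,-0.0,1.0],[0.72,-0.38,0.43,-0.0,-0.0,-0.0,1.0]]
[[0.36,-0.195,0.215,-0.0,-0.001,-0.0,1.0],[0.72,-0.39,0.43,-0.0,-0.001,-0.0,1.0]]
  -> [ 0.46 -0.03  0.28]
[[0.235,0.0,0.355,0.006,0.016,-0.008,1.0],[0.47,0.0,0.71,0.012,0.032,-0.016,1.0]]
[[0.2,0.025,0.375,0.005,0.016,-0.008,1.0],[0.4,0.05,0.75,0.011,0.032,-0.016,1.0]]
[[0.16,0.05,0.395,0.006,0.016,-0.007,1.0],[0.32,0.1,0.79,0.012,0.032,-0.015,1.0]]
[[0.115,0.07,0.405,0.005,0.016,-0.008,1.0],[0.23,0.14,0.81,0.011,0.032,-0.016,1.0]]
  -> [0.577 0.172 0.138]
```

View pics/g4.png

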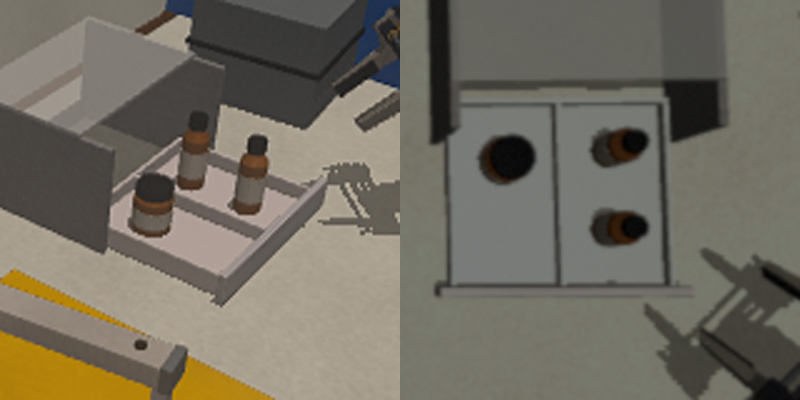

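The bottle stands alone in the right compartment at (250,180) in the side crop. Now the jar.

>>> send_rows --pt "0.31 -0.24 -0.13 0.008 -0.023 -0.011 1" --pt "0.61 -0.49 -0.26 0.017 -0.046 -0.022 1" --pt "0.92 -0.73 -0.39 0.025 -0.069 -0.033 1"

```text
t: 14.0
ee_pos: [0.4648, -0.3072, 0.2241]
orientation: [-2.455, -1.224, -0.837]
force: [0.8, 0.3, 0.5]
finger_gap: 0.0923
grasp_force: 0.0
```

>>> send_rows --pt "0.3 -0.22 -0.18 0.008 -0.023 -0.011 1" --pt "0.59 -0.45 -0.35 0.017 -0.045 -0.021 1" --pt "0.89 -0.67 -0.53 0.025 -0.068 -0.032 1"

```text
t: 14.3
ee_pos: [0.4398, -0.2492, 0.3008]
orientation: [-2.488, -1.437, -0.547]
force: [0.1, 0.4, 0.4]
finger_gap: 0.092
grasp_force: 0.0
```

>>> send_rows --pt "0.36 -0.2 0.21 0 0 0 1" --pt "0.72 -0.39 0.43 0 0 0 1"

```text
t: 14.5
ee_pos: [0.4474, -0.1753, 0.294]
orientation: [-2.489, -1.437, -0.552]
force: [0.3, -0.6, -1.0]
finger_gap: 0.0916
grasp_force: 0.0
```

>>> send_rows --pt "0.36 -0.19 0.21 0 0 0 1" --pt "0.72 -0.38 0.43 0 0 0 1"

```text
t: 14.7
ee_pos: [0.4537, -0.1021, 0.2861]
orientation: [-2.487, -1.435, -0.551]
force: [0.1, 0.7, 2.1]
finger_gap: 0.092
grasp_force: 0.0
```

>>> send_rows --pt "0.36 -0.2 0.21 0 0 0 1" --pt "0.72 -0.39 0.43 0 0 0 1" --pt "0.72 -0.39 0.43 0 0 0 1"

```text
t: 15.0
ee_pos: [0.4591, -0.0251, 0.2792]
orientation: [-2.48, -1.444, -0.548]
force: [0.2, 0.4, 0.4]
finger_gap: 0.0919
grasp_force: 0.0
```

Run:
```python
from pl import *
s=arm.observe(); print(s["qpos"].round(2),s["ee_pos"])
o=ori(74,48); J=np.array([.603,.258,.037])
st=plan([(tcp(J-.14*o.as_matrix()[:,2]+[0,0,.02],o),o)])
st=plan([(tcp(J-.07*o.as_matrix()[:,2],o),o)],step=.025,start=st)
```

```text
[ 1.17  0.06 -0.88  2.03 -0.45  1.02  0.  ] [ 0.45908044 -0.02505009  0.27916093]
[[0.23,0.01,0.35,0.005,0.016,-0.007,1.0],[0.46,0.02,0.7,0.011,0.032,-0.015,1.0]]
[[0.195,0.035,0.375,0.005,0.016,-0.008,1.0],[0.39,0.07,0.75,0.011,0.032,-0.016,1.0]]
[[0.155,0.055,0.39,0.006,0.015,-0.007,1.0],[0.31,0.11,0.78,0.012,0.031,-0.015,1.0]]
[[0.115,0.075,0.395,0.005,0.016,-0.007,1.0],[0.23,0.15,0.79,0.011,0.032,-0.015,1.0]]
  -> [0.578 0.171 0.138]
[[-0.045,0.0,0.26,-0.0,0.0,-0.0,1.0],[-0.09,0.0,0.52,-0.0,0.0,-0.0,1.0]]
[[-0.05,0.0,0.265,-0.0,0.0,-0.0,1.0],[-0.1,0.0,0.53,-0.0,0.0,-0.0,1.0]]
  -> [0.592 0.222 0.071]
```

>>> send_rows --pt "0.23 0.01 0.35 0.005 0.016 -0.007 1" --pt "0.46 0.02 0.7 0.011 0.032 -0.015 1"

```text
t: 15.2
ee_pos: [0.491, 0.0177, 0.2444]
orientation: [-2.371, -1.456, -0.648]
force: [0.6, -0.5, -0.0]
finger_gap: 0.0921
grasp_force: 0.0
```

>>> send_rows --pt "0.2 0.03 0.37 0.005 0.016 -0.008 1" --pt "0.39 0.07 0.75 0.011 0.032 -0.016 1"

```text
t: 15.4
ee_pos: [0.5214, 0.0671, 0.2081]
orientation: [-2.246, -1.475, -0.737]
force: [0.7, -0.1, -0.1]
finger_gap: 0.0919
grasp_force: 0.0
```

>>> send_rows --pt "0.16 0.05 0.39 0.006 0.015 -0.007 1" --pt "0.31 0.11 0.78 0.012 0.031 -0.015 1"

```text
t: 15.6
ee_pos: [0.5518, 0.1163, 0.1725]
orientation: [-2.123, -1.487, -0.813]
force: [-0.0, -0.1, -0.2]
finger_gap: 0.0919
grasp_force: 0.0
```

>>> send_rows --pt "0.12 0.08 0.4 0.005 0.016 -0.007 1" --pt "0.23 0.15 0.79 0.011 0.032 -0.015 1" --pt "0.23 0.15 0.79 0.011 0.032 -0.015 1"

```text
t: 15.9
ee_pos: [0.58, 0.1664, 0.1351]
orientation: [-1.995, -1.485, -0.885]
force: [-0.9, 0.7, -0.0]
finger_gap: 0.0919
grasp_force: 0.0
```

>>> send_rows --pt "-0.04 0 0.26 0 0 0 1" --pt "-0.09 0 0.52 0 0 0 1"

```text
t: 16.1
ee_pos: [0.5895, 0.1885, 0.1058]
orientation: [-2.003, -1.493, -0.891]
force: [0.3, 0.4, 0.7]
finger_gap: 0.0919
grasp_force: 0.0
```

>>> send_rows --pt "-0.05 0 0.26 0 0 0 1" --pt "-0.1 0 0.53 0 0 0 1" --pt "-0.1 0 0.53 0 0 0 1"

```text
t: 16.4
ee_pos: [0.5951, 0.2151, 0.0708]
orientation: [-1.999, -1.493, -0.887]
force: [-0.7, -0.1, 0.7]
finger_gap: 0.0919
grasp_force: 0.0
```

Run:
```python
from pl import *
import cv2
s=arm.observe(); print(s["qpos"].round(2),s["ee_pos"])
o=ori(74,48); J=np.array([.603,.258,.037])
st=plan([(tcp(J,o),o)],step=.018)
```

```text
[ 0.71  0.88 -0.92  2.   -0.47  0.34  0.23] [0.5950771  0.21506107 0.07079552]
[[0.01,-0.012,0.184,0.0,0.0,-0.0,1.0],[0.02,-0.024,0.368,0.0,0.0,-0.001,1.0],[0.03,-0.036,0.552,0.001,0.0,-0.001,1.0],[0.04,-0.048,0.736,0.001,0.0,-0.002,1.0],[0.05,-0.06,0.92,0.001,0.0,-0.002,1.0]]
  -> [0.607 0.271 0.024]
```

>>> send_rows --pt "0.01 -0.01 0.18 0 0 0 1" --pt "0.02 -0.02 0.37 0 0 0 1" --pt "0.03 -0.04 0.55 0 0 0 1" --pt "0.04 -0.05 0.74 0 0 0 1" --pt "0.05 -0.06 0.92 0 0 0 1" --pt "0.05 -0.06 0.92 0 0 0 1"

```text
t: 17.0
ee_pos: [0.607, 0.2727, 0.0243]
orientation: [-1.998, -1.493, -0.888]
force: [0.1, -0.2, -1.6]
finger_gap: 0.092
grasp_force: 0.0
```

Run:
```python
from pl import *
s=arm.observe(); print(s["qpos"].round(2),s["ee_pos"],s["force"])
o=ori(74,48); J=np.array([.603,.258,.037]); print((o.inv()*R.from_rotvec(s["orientation"])).as_rotvec()*57)
st=plan([(tcp(J,o),o)],step=.018)
```

```text
[ 0.58  0.99 -0.9   1.97 -0.47  0.21  0.23] [0.60702335 0.27273523 0.02427191] [ 0.06489335 -0.15625569 -1.62760925]
[-0.23296695  0.01337517  0.35014699]
[[-0.01,0.0,-0.01,0.001,-0.0,-0.002,1.0]]
  -> [0.607 0.272 0.024]
```

Right on target, so I close and retreat along the tool axis, which takes the jar out from under the bar.

>>> send_rows --pt "0 0 0 0 0 0 0.6" --pt "0 0 0 0 0 0 0" --pt "0 0 0 0 0 0 0" --pt "0 0 0 0 0 0 0" --pt "0 0 0 0 0 0 0" --pt "0 0 0 0 0 0 0" --pt "0 0 0 0 0 0 0"

```text
t: 17.7
ee_pos: [0.6083, 0.2702, 0.0253]
orientation: [-2.001, -1.493, -0.891]
force: [-0.7, -0.0, 0.8]
finger_gap: 0.0514
grasp_force: 29.0
```

>>> send_rows --pt "0 0 -0.1 0 0 0 0" --pt "0 0 -0.3 0 0 0 0" --pt "0 0 -0.55 0 0 0 0" --pt "0 0 -0.8 0 0 0 0"

```text
t: 18.1
ee_pos: [0.5945, 0.2233, 0.0688]
orientation: [-2.002, -1.493, -0.891]
force: [-0.2, -0.2, -2.3]
finger_gap: 0.0516
grasp_force: 28.8
```

>>> send_rows --pt "0 0 -0.3 0 0 0 0" --pt "0 0 -0.6 0 0 0 0" --pt "0 0 -0.9 0 0 0 0" --pt "0 0 -0.9 0 0 0 0" --pt "0 0 -0.9 0 0 0 0"

```text
t: 18.6
ee_pos: [0.5797, 0.1723, 0.1165]
orientation: [-2.004, -1.493, -0.892]
force: [0.1, 0.3, -2.3]
finger_gap: 0.0518
grasp_force: 28.8
```

Run:
```python
from pl import *
s=arm.observe(); print(s["qpos"].round(2),s["ee_pos"],s["force"],s["finger_gap"])
h=ori(40,48); st=plan([(tcp([.50,-.05,.20],h),h)],step=.03,hand=0,ang=6)
h=ori(20,48); st=plan([(tcp([.52,-.155,.18],h),h)],step=.03,hand=0,ang=6,start=st)
```

```text
[ 0.83  0.78 -0.96  2.02 -0.47  0.46  0.22] [0.57974704 0.17229644 0.11653329] [ 0.14325493  0.30146703 -2.29272922] 0.051831160594955475
[[-0.137,-0.007,-0.297,-0.015,0.0,0.014,0.0],[-0.273,-0.013,-0.593,-0.031,0.0,0.027,0.0],[-0.41,-0.02,-0.89,-0.046,0.0,0.041,0.0]]
[[-0.13,0.053,-0.293,-0.015,0.0,0.014,0.0],[-0.26,0.107,-0.587,-0.03,0.0,0.028,0.0],[-0.39,0.16,-0.88,-0.045,0.0,0.042,0.0]]
[[-0.123,0.11,-0.283,-0.015,0.0,0.014,0.0],[-0.247,0.22,-0.567,-0.031,0.0,0.027,0.0],[-0.37,0.33,-0.85,-0.046,0.0,0.041,0.0]]
  -> [ 0.51  -0.041  0.188]
[[-0.16,0.305,-0.08,-0.021,0.0,0.018,0.0],[-0.32,0.61,-0.16,-0.041,0.0,0.037,0.0]]
[[-0.12,0.335,-0.04,-0.021,0.0,0.019,0.0],[-0.24,0.67,-0.08,-0.042,0.0,0.038,0.0]]
  -> [ 0.533 -0.151  0.167]
```

>>> send_rows --pt "-0.14 -0.01 -0.3 -0.015 0 0.014 0" --pt "-0.27 -0.01 -0.59 -0.031 0 0.027 0" --pt "-0.41 -0.02 -0.89 -0.046 0 0.041 0"

```text
t: 18.9
ee_pos: [0.5556, 0.1029, 0.1394]
orientation: [-2.173, -1.314, -0.968]
force: [-1.1, 0.6, -2.6]
finger_gap: 0.0517
grasp_force: 28.8
```

>>> send_rows --pt "-0.13 0.05 -0.29 -0.015 0 0.014 0" --pt "-0.26 0.11 -0.59 -0.03 0 0.028 0" --pt "-0.39 0.16 -0.88 -0.045 0 0.042 0"

```text
t: 19.2
ee_pos: [0.5331, 0.0316, 0.1635]
orientation: [-2.333, -1.116, -1.036]
force: [0.1, -0.1, -1.3]
finger_gap: 0.0518
grasp_force: 28.8
```

>>> send_rows --pt "-0.12 0.11 -0.28 -0.015 0 0.014 0" --pt "-0.25 0.22 -0.57 -0.031 0 0.027 0" --pt "-0.37 0.33 -0.85 -0.046 0 0.041 0" --pt "-0.37 0.33 -0.85 -0.046 0 0.041 0"

```text
t: 19.6
ee_pos: [0.5096, -0.0417, 0.1867]
orientation: [-2.484, -0.902, -1.102]
force: [0.8, -1.1, -2.1]
finger_gap: 0.0516
grasp_force: 28.8
```

Run:
```python
from pl import *
s=arm.observe(); print(s["qpos"].round(2),s["ee_pos"],s["force"],s["finger_gap"])
h=ori(25,48); st=plan([(tcp([.52,-.155,.18],h),h)],step=.025,hand=0,ang=6)
```

```text
[ 1.57  0.54 -1.24  2.28 -0.73  0.38  0.25] [ 0.50962871 -0.04170805  0.1866588 ] [ 0.81418427 -1.08100016 -2.09526107] 0.05157778011864655
[[-0.1,0.203,-0.053,-0.01,0.0,0.009,0.0],[-0.2,0.407,-0.107,-0.021,0.0,0.019,0.0],[-0.3,0.61,-0.16,-0.031,0.0,0.028,0.0]]
[[-0.083,0.213,-0.03,-0.01,0.0,0.009,0.0],[-0.167,0.427,-0.06,-0.021,0.001,0.018,0.0],[-0.25,0.64,-0.09,-0.031,0.001,0.027,0.0]]
  -> [ 0.533 -0.149  0.167]
```

>>> send_rows --pt "-0.1 0.2 -0.05 -0.01 0 0.009 0" --pt "-0.2 0.41 -0.11 -0.021 0 0.019 0" --pt "-0.3 0.61 -0.16 -0.031 0 0.028 0"

```text
t: 19.9
ee_pos: [0.5231, -0.0946, 0.1773]
orientation: [-2.572, -0.749, -1.143]
force: [-0.8, 0.6, -1.5]
finger_gap: 0.0517
grasp_force: 28.8
```

>>> send_rows --pt "-0.08 0.21 -0.03 -0.01 0 0.009 0" --pt "-0.17 0.43 -0.06 -0.021 0 0.018 0" --pt "-0.25 0.64 -0.09 -0.031 0.001 0.027 0" --pt "-0.25 0.64 -0.09 -0.031 0.001 0.027 0" --pt "-0.25 0.64 -0.09 -0.031 0.001 0.027 0"

```text
t: 20.4
ee_pos: [0.5342, -0.1466, 0.1677]
orientation: [-2.65, -0.594, -1.184]
force: [-0.0, 1.4, -1.6]
finger_gap: 0.0518
grasp_force: 28.8
```

Run:
```python
from pl import *
s=arm.observe(); print(s["qpos"].round(2),s["ee_pos"],s["force"],s["finger_gap"])
h=ori(25,48);print((h.inv()*R.from_rotvec(s["orientation"])).as_rotvec()*57)
st=plan([(tcp([.55,-.165,.11],h),h)],step=.02,hand=0,ang=6)
```

```text
[ 1.62  0.61 -1.17  2.26 -0.78  0.24  0.24] [ 0.53421825 -0.14656514  0.16769094] [-0.00662811  1.42371571 -1.56121392] 0.05180477284789326
[ 0.20212004  0.16395192 -0.19301995]
[[-0.12,0.072,0.195,-0.0,-0.0,0.0,0.0],[-0.24,0.145,0.39,-0.001,-0.001,0.001,0.0],[-0.36,0.217,0.585,-0.001,-0.001,0.001,0.0],[-0.48,0.29,0.78,-0.001,-0.001,0.001,0.0]]
  -> [ 0.563 -0.159  0.097]
```

>>> send_rows --pt "-0.12 0.07 0.2 0 0 0 0" --pt "-0.24 0.14 0.39 0 0 0 0" --pt "-0.36 0.22 0.58 0 0 0 0" --pt "-0.48 0.29 0.78 0 0 0 0" --pt "-0.48 0.29 0.78 0 0 0 0" --pt "-0.48 0.29 0.78 0 0 0 0"

```text
t: 21.0
ee_pos: [0.5631, -0.158, 0.0978]
orientation: [-2.65, -0.596, -1.184]
force: [-0.2, 0.6, -2.0]
finger_gap: 0.0515
grasp_force: 28.8
```

Run:
```python
from pl import *
import cv2
from h import *
s=arm.observe(); print(s["qpos"].round(2),s["ee_pos"],s["force"],s["finger_gap"])
h=ori(25,48);print((h.inv()*R.from_rotvec(s["orientation"])).as_rotvec()*57)
g=s["ee_pos"]-.019*h.as_matrix()[:,2]; c=g-[0,0,.037]
p=arm.get_image("side"); q=arm.get_image("top")
A=crop(p,(290,110),(130,130),3);B=crop(q,(330,150),(130,130),3)
for im,i,of in((p,A,(290,110)),(q,B,(330,150))):
    for r,z in((.028,0),(.028,.05),(.026,.072)): ring(im,i,c,r,c[2]+z,(0,255,0),3,np.array(of))
cv2.imwrite("pics/g5.png",np.hstack([A,B]))
st=plan([(tcp([.551,-.167,.051],h),h)],step=.012,hand=0,ang=6)
```

```text
[ 1.44  0.76 -1.    2.22 -1.2   0.15  0.76] [ 0.56309943 -0.15795202  0.09777982] [-0.18488252  0.63711233 -1.95445835] 0.05146416293923645
[ 0.24006567  0.14906277 -0.23674453]
[[-0.093,0.005,0.083,-0.0,-0.0,0.0,0.0],[-0.187,0.01,0.167,-0.0,-0.0,0.001,0.0],[-0.28,0.015,0.25,-0.001,-0.001,0.001,0.0],[-0.373,0.02,0.333,-0.001,-0.001,0.001,0.0],[-0.467,0.025,0.417,-0.001,-0.001,0.002,0.0],[-0.56,0.03,0.5,-0.001,-0.001,0.002,0.0]]
  -> [ 0.564 -0.161  0.038]
```

View pics/g5.png

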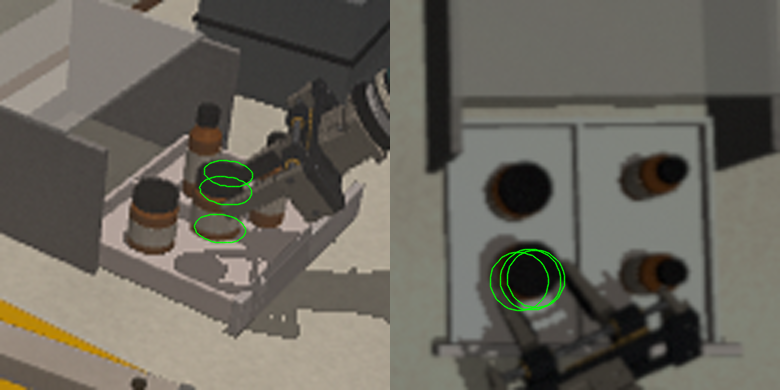

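The jar sits upright in the hand over the left compartment, at (527,277) in the top crop. The gripper body just clears the placed bottle. I nudge it a little left and lower.

Run:
```python
from pl import *
h=R.from_rotvec(arm.observe()["orientation"])
t=tcp([.549,-.161,.055],h); t[2]=.045
st=plan([(t,h)],step=.012,hand=0,ang=6)
t[2]=.0375
plan([(t,h)],step=.004,hand=0,ang=6,start=st)
```

```text
[[-0.098,-0.01,0.09,0.0,0.0,0.0,0.0],[-0.196,-0.02,0.18,0.0,0.0,0.0,0.0],[-0.294,-0.03,0.27,0.0,0.0,0.0,0.0],[-0.392,-0.04,0.36,0.0,0.0,0.0,0.0],[-0.49,-0.05,0.45,0.0,0.0,0.0,0.0]]
  -> [ 0.562 -0.155  0.045]
[[-0.035,0.0,0.03,0.0,0.0,0.0,0.0],[-0.07,0.0,0.06,0.0,0.0,0.0,0.0]]
  -> [ 0.562 -0.155  0.038]
```

>>> send_rows --pt "-0.1 -0.01 0.09 0 0 0 0" --pt "-0.2 -0.02 0.18 0 0 0 0" --pt "-0.29 -0.03 0.27 0 0 0 0" --pt "-0.39 -0.04 0.36 0 0 0 0" --pt "-0.49 -0.05 0.45 0 0 0 0" --pt "-0.49 -0.05 0.45 0 0 0 0"

```text
t: 21.7
ee_pos: [0.561, -0.1678, 0.0518]
orientation: [-2.635, -0.603, -1.159]
force: [0.1, -0.1, -1.3]
finger_gap: 0.0514
grasp_force: 28.8
```

>>> send_rows --pt "-0.03 0 0.03 0 0 0 0" --pt "-0.07 0 0.06 0 0 0 0" --pt "-0.07 0 0.06 0 0 0 0"

```text
t: 22.0
ee_pos: [0.5609, -0.1689, 0.0466]
orientation: [-2.633, -0.608, -1.157]
force: [-0.4, -0.2, -2.2]
finger_gap: 0.0515
grasp_force: 28.8
```

Run:
```python
from pl import *
s=arm.observe(); print(s["qpos"].round(2),s["ee_pos"],s["force"],s["finger_gap"])
h=ori(25,48);print((h.inv()*R.from_rotvec(s["orientation"])).as_rotvec()*57)
```

```text
[ 1.4   0.86 -0.91  2.19 -1.29  0.15  0.95] [ 0.56094304 -0.16892228  0.04663618] [-0.36442795 -0.16304548 -2.21976333] 0.051495376699917966
[ 1.7923831  -0.3055925  -0.19705514]
```

The arm runs into joint limits here at full tilt. Steepening the tool about 6° frees it, and the jar can be set down on its edge with only a slight lean.

Run:
```python
from pl import *
h=ori(25,41)
t=tcp([.549,-.166,.06],h); t[2]=.052
st=plan([(t,h)],step=.006,hand=0,ang=2)
t[2]=.040
plan([(t,h)],step=.004,hand=0,ang=6,start=st)
```

```text
[[0.018,-0.025,-0.005,-0.003,-0.009,0.001,0.0],[0.035,-0.05,-0.01,-0.005,-0.018,0.001,0.0],[0.053,-0.075,-0.015,-0.007,-0.028,0.002,0.0],[0.07,-0.1,-0.02,-0.01,-0.037,0.002,0.0]]
  -> [ 0.56  -0.161  0.052]
[[-0.03,0.0,0.04,0.0,-0.0,-0.0,0.0],[-0.06,0.0,0.08,0.0,-0.0,-0.0,0.0],[-0.09,0.0,0.12,0.0,-0.0,-0.0,0.0]]
  -> [ 0.561 -0.16   0.04 ]
```

>>> send_rows --pt "0.02 -0.03 0 -0.003 -0.009 0.001 0" --pt "0.04 -0.05 -0.01 -0.005 -0.018 0.001 0" --pt "0.05 -0.08 -0.01 -0.007 -0.028 0.002 0" --pt "0.07 -0.1 -0.02 -0.01 -0.037 0.002 0" --pt "0.07 -0.1 -0.02 -0.01 -0.037 0.002 0"

```text
t: 22.5
ee_pos: [0.5607, -0.159, 0.0537]
orientation: [-2.741, -0.614, -1.028]
force: [0.6, 0.1, -2.2]
finger_gap: 0.0518
grasp_force: 28.7
```

Run:
```python
from pl import *
s=arm.observe(); print(s["qpos"].round(2),s["ee_pos"],s["force"],s["finger_gap"])
h=ori(25,41);print((h.inv()*R.from_rotvec(s["orientation"])).as_rotvec()*57)
t=tcp([.549,-.166,.06],h); t[2]=.040
plan([(t,h)],step=.003,hand=0,ang=6)
```

```text
[ 1.22  0.69 -0.8   2.2  -1.28  0.16  0.77] [ 0.5606685  -0.15903534  0.0537161 ] [ 0.57599101  0.05935505 -2.21909289] 0.051805456195158237
[ 0.01406999  0.07621265 -0.2343224 ]
[[-0.024,0.004,0.024,-0.0,-0.0,0.0,0.0],[-0.048,0.008,0.048,-0.0,-0.0,0.0,0.0],[-0.072,0.012,0.072,-0.0,-0.0,0.001,0.0],[-0.096,0.016,0.096,-0.0,-0.0,0.001,0.0],[-0.12,0.02,0.12,-0.0,-0.0,0.001,0.0]]
  -> [ 0.561 -0.161  0.04 ]
```

>>> send_rows --pt "-0.02 0 0.02 0 0 0 0" --pt "-0.05 0.01 0.05 0 0 0 0" --pt "-0.07 0.01 0.07 0 0 0 0" --pt "-0.1 0.02 0.1 0 0 0 0" --pt "-0.12 0.02 0.12 0 0 0 0" --pt "-0.12 0.02 0.12 0 0 0 0"

```text
t: 23.1
ee_pos: [0.5596, -0.1648, 0.0404]
orientation: [-2.738, -0.607, -1.02]
force: [0.4, -0.6, -2.8]
finger_gap: 0.0517
grasp_force: 28.7
```

Run:
```python
from pl import *
s=arm.observe(); print(s["qpos"].round(2),s["ee_pos"],s["force"],s["finger_gap"])
h=ori(25,41);print((h.inv()*R.from_rotvec(s["orientation"])).as_rotvec()*57)
```

```text
[ 1.23  0.72 -0.79  2.19 -1.29  0.15  0.8 ] [ 0.55963018 -0.16481643  0.04041802] [ 0.37853891 -0.5793002  -2.76589323] 0.05167892541810699
[ 0.30105374 -0.07474878  0.09807745]
```

>>> send_rows --pt "-0.01 -0.02 0.01 0 0 0 0" --pt "-0.03 -0.03 0.03 0 0 0 0" --pt "-0.03 -0.03 0.03 0 0 0 0"

```text
t: 23.4
ee_pos: [0.5589, -0.1639, 0.0391]
orientation: [-2.737, -0.61, -1.018]
force: [-0.9, -1.3, 0.7]
finger_gap: 0.0516
grasp_force: 29.1
```

>>> send_rows --pt "0 0 0 0 0 0 0.57" --pt "0 0 0 0 0 0 0.59" --pt "0 0 0 0 0 0 0.61" --pt "0 0 0 0 0 0 0.63" --pt "0 0 0 0 0 0 0.66" --pt "0 0 0 0 0 0 0.69" --pt "0 0 0 0 0 0 0.7" --pt "0 0 0 0 0 0 0.7"

```text
t: 24.2
ee_pos: [0.5587, -0.1638, 0.0388]
orientation: [-2.737, -0.61, -1.017]
force: [-1.0, 0.7, 0.0]
finger_gap: 0.0639
grasp_force: 0.0
```

Run:
```python
from pl import *
from h import *
s=arm.observe(); print(s["qpos"].round(2),s["ee_pos"],s["force"],s["finger_gap"],s["grasp_force"])
for v in("side","top"):
  im=arm.get_image(v)
  for n in("tall_bottle","squat_jar"):
    print(v,n,[(np.round(d["point"]),round(d["conf"],2)) for d in arm.look_for(im,n)])
  for n,c,z in(("jar",(.549,-.168),.084),("kS",(.639,-.168),.084),("tall",(.557,-.299),.127)): print(n,"cap expected (col,row)",proj(im,[*c,z]).round(0), "mid",proj(im,[*c,z/2]).round(0))
```

```text
[ 1.22  0.72 -0.78  2.19 -1.29  0.15  0.8 ] [ 0.55870807 -0.16379764  0.03882996] [-0.97126221  0.65331336  0.04386008] 0.0639476549946532 0.0
side tall_bottle [(array([289., 285.]), 0.94), (array([163., 379.]), 0.46)]
side squat_jar [(array([190., 360.]), 0.85)]
jar cap expected (col,row) [[364. 183.]] mid [[363. 193.]]
kS cap expected (col,row) [[341. 173.]] mid [[340. 183.]]
tall cap expected (col,row) [[383. 155.]] mid [[381. 171.]]
top tall_bottle [(array([240., 416.]), 0.63), (array([267., 200.]), 0.59), (array([223., 175.]), 0.28)]
top squat_jar [(array([244., 372.]), 0.62)]
jar cap expected (col,row) [[375. 244.]] mid [[372. 244.]]
kS cap expected (col,row) [[375. 212.]] mid [[372. 214.]]
tall cap expected (col,row) [[426. 241.]] mid [[418. 242.]]
```

>>> send_rows --pt "0 0 -0.1 0 0 0 0.7" --pt "0 0 -0.25 0 0 0 0.7" --pt "0 0 -0.5 0 0 0 0.7" --pt "0 0 -0.75 0 0 0 0.7" --pt "0 0 -1 0 0 0 0.7"

```text
t: 25.0
ee_pos: [0.511, -0.1864, 0.0999]
orientation: [-2.737, -0.611, -1.017]
force: [0.8, -0.5, 0.5]
finger_gap: 0.0642
grasp_force: 0.0
```

>>> send_rows --pt "0 0 -0.4 0 0 0 0.5" --pt "0 0 -0.8 0 0 0 0" --pt "0 0 -0.8 0 0 0 0" --pt "0 0 -0.8 0 0 0 0"

```text
t: 25.4
ee_pos: [0.474, -0.205, 0.148]
orientation: [-2.738, -0.611, -1.018]
force: [0.2, -0.1, -0.8]
finger_gap: 0.0343
grasp_force: 0.0
```

Run:
```python
from pl import *
from h import *
s=arm.observe(); print(s["qpos"].round(2),s["ee_pos"],s["force"],s["finger_gap"])
for v in("side","top"):
  im=arm.get_image(v); 
  for n in("tall_bottle","squat_jar","kept_squat","kept_tall","beaker","tray_front"):
    print(v,n,[(np.round(d["point"]).tolist(),round(d["conf"],2)) for d in arm.look_for(im,n)])
  # dark cap blobs in tray region
  x0,y0,x1,y1=(310,130,410,230) if v=="side" else (345,190,440,265)
  g=im["frame"][y0:y1,x0:x1].max(2); _,_,st,c=cv2.connectedComponentsWithStats((g<45).astype(np.uint8))
  print([(a[:4].tolist(),int(a[4]),(b+[x0,y0]).round(1).tolist()) for a,b in zip(st[1:],c[1:]) if a[4]>25])
```

```text
[ 1.27  0.33 -0.56  2.25 -1.02  0.58  0.5 ] [ 0.47397302 -0.20498868  0.14796059] [ 0.23737883 -0.09273688 -0.78641457] 0.0342968505520567
side tall_bottle [([171.0, 383.0], 0.78), ([289.0, 289.0], 0.76), ([188.0, 371.0], 0.24)]
side squat_jar [([191.0, 363.0], 0.98), ([186.0, 341.0], 0.41)]
side kept_squat [([189.0, 362.0], 0.7), ([185.0, 340.0], 0.63), ([181.0, 257.0], 0.59)]
side kept_tall []
side beaker [([200.0, 268.0], 0.62)]
side tray_front [([190.0, 373.0], 0.76)]
[([45, 15, 8, 7], 44, [358.9, 148.2]), ([88, 22, 12, 12], 58, [403.9, 157.6]), ([69, 25, 8, 7], 46, [382.2, 157.8])]
top tall_bottle [([242.0, 419.0], 0.49), ([266.0, 198.0], 0.48), ([249.0, 218.0], 0.21)]
top squat_jar [([243.0, 372.0], 0.89), ([221.0, 177.0], 0.6), ([174.0, 281.0], 0.57)]
top kept_squat [([212.0, 373.0], 0.86), ([143.0, 311.0], 0.82)]
top kept_tall [([209.0, 420.0], 0.8)]
top beaker [([176.0, 280.0], 0.91)]
top tray_front [([228.0, 394.0], 0.55)]
[([0, 0, 6, 17], 79, [347.0, 197.4]), ([62, 13, 11, 12], 58, [411.2, 208.7]), ([73, 12, 11, 10], 85, [422.8, 206.1]), ([17, 14, 22, 18], 286, [373.0, 212.7]), ([18, 45, 21, 17], 282, [373.2, 243.1]), ([62, 46, 10, 11], 65, [410.9, 241.0]), ([73, 46, 11, 10], 85, [422.8, 240.1])]
```

All four caps match upright containers in both views: the jar pair at (373,213) and (373,243), the tall pair at (423,206) and (423,240). Next I put the closed fingers in front of the panel for the push.

Run:
```python
from pl import *
h=ori(0,15)
st=plan([((.43,-.232,.16),h)],step=.04,hand=0,ang=7)
st=plan([((.435,-.234,.03),h)],step=.03,hand=0,start=st)
```

```text
[[-0.063,0.012,-0.09,-0.011,-0.023,0.021,0.0],[-0.127,0.023,-0.18,-0.023,-0.047,0.041,0.0],[-0.19,0.035,-0.27,-0.034,-0.07,0.062,0.0],[-0.253,0.047,-0.36,-0.045,-0.094,0.083,0.0],[-0.317,0.058,-0.45,-0.057,-0.117,0.103,0.0],[-0.38,0.07,-0.54,-0.068,-0.141,0.124,0.0]]
  -> [ 0.43  -0.232  0.16 ]
[[-0.06,0.003,0.267,-0.0,0.0,0.0,0.0],[-0.12,0.007,0.533,-0.0,0.0,0.0,0.0],[-0.18,0.01,0.8,-0.0,0.0,0.0,0.0]]
[[-0.06,0.007,0.263,-0.0,0.0,0.0,0.0],[-0.12,0.013,0.527,-0.0,0.0,0.0,0.0],[-0.18,0.02,0.79,-0.0,0.0,0.0,0.0]]
  -> [ 0.435 -0.234  0.03 ]
```

>>> send_rows --pt "-0.06 0.01 -0.09 -0.011 -0.023 0.021 0" --pt "-0.13 0.02 -0.18 -0.023 -0.047 0.041 0" --pt "-0.19 0.03 -0.27 -0.034 -0.07 0.062 0" --pt "-0.25 0.05 -0.36 -0.045 -0.094 0.083 0" --pt "-0.32 0.06 -0.45 -0.057 -0.117 0.103 0" --pt "-0.38 0.07 -0.54 -0.068 -0.141 0.124 0" --pt "-0.38 0.07 -0.54 -0.068 -0.141 0.124 0" --pt "-0.38 0.07 -0.54 -0.068 -0.141 0.124 0"

```text
t: 26.9
ee_pos: [0.4313, -0.231, 0.1614]
orientation: [3.114, 0.006, 0.412]
force: [-0.1, 0.5, 0.4]
finger_gap: 0.0005
grasp_force: 0.0
```

Run:
```python
from pl import *
s=arm.observe(); print(s["qpos"].round(2),s["ee_pos"],s["force"],s["finger_gap"])
h=ori(0,15);print((h.inv()*R.from_rotvec(s["orientation"])).as_rotvec()*57)
st=plan([((.435,-.234,.03),h)],step=.03,hand=0)
```

```text
[ 0.75  0.13 -0.25  2.18 -0.16  0.61 -0.94] [ 0.43130226 -0.23101491  0.16143841] [-0.11020087  0.47017005  0.39262056] 0.0005383722325448079
[-0.02169786  0.06193722 -0.2176419 ]
[[-0.063,0.007,0.267,0.0,-0.0,0.0,0.0],[-0.127,0.013,0.533,0.0,-0.0,0.001,0.0],[-0.19,0.02,0.8,0.0,-0.0,0.001,0.0]]
[[-0.063,0.007,0.267,0.0,-0.0,0.0,0.0],[-0.127,0.013,0.533,0.0,-0.0,0.0,0.0],[-0.19,0.02,0.8,0.0,-0.0,0.0,0.0]]
  -> [ 0.435 -0.234  0.03 ]
```

>>> send_rows --pt "-0.06 0.01 0.27 0 0 0 0" --pt "-0.13 0.01 0.53 0 0 0 0" --pt "-0.19 0.02 0.8 0 0 0 0"

```text
t: 27.2
ee_pos: [0.4313, -0.2333, 0.0939]
orientation: [-3.114, -0.002, -0.411]
force: [0.3, -0.0, 0.1]
finger_gap: 0.0005
grasp_force: 0.0
```

>>> send_rows --pt "-0.06 0.01 0.27 0 0 0 0" --pt "-0.13 0.01 0.53 0 0 0 0" --pt "-0.19 0.02 0.8 0 0 0 0" --pt "-0.19 0.02 0.8 0 0 0 0"

```text
t: 27.6
ee_pos: [0.4312, -0.2338, 0.0263]
orientation: [-3.112, -0.0, -0.402]
force: [0.4, 0.1, 0.3]
finger_gap: 0.0004
grasp_force: 0.0
```

>>> send_rows --pt "0.1 0 0.03 0 0 0 0" --pt "0.2 0 0.05 0 0 0 0" --pt "0.26 0 0.07 0 0 0 0" --pt "0.32 0 0.09 0 0 0 0" --pt "0.38 0 0.1 0 0 0 0" --pt "0.44 0 0.12 0 0 0 0" --pt "0.5 0 0.13 0 0 0 0" --pt "0.56 0 0.15 0 0 0 0" --pt "0.62 0 0.17 0 0 0 0" --pt "0.68 0 0.18 0 0 0 0"

```text
t: 28.6
ee_pos: [0.4901, -0.2348, 0.029]
orientation: [-3.115, -0.001, -0.409]
force: [-0.4, -0.2, 0.3]
finger_gap: 0.0005
grasp_force: 0.0
```

Run:
```python
from pl import *
from h import *
s=arm.observe(); print(s["qpos"].round(2),s["ee_pos"],s["force"])
im=arm.get_image("top"); 
for n in("tall_bottle","squat_jar","kept_squat","kept_tall","tray_front"):
    print(n,[(np.round(d["point"]).tolist(),round(d["conf"],2)) for d in arm.look_for(im,n)])
g=im["frame"]
for c in(352,360,368): 
    print(c,g[255:275,c].sum(1).tolist())
print(proj(im,[[.478,-.085,.05],[.490,-.085,.05]]))
```

```text
[ 0.62  0.45 -0.18  2.16 -0.12  0.31 -1.  ] [ 0.49012669 -0.23481606  0.02897806] [-0.42611645 -0.20375938  0.29324423]
tall_bottle [([239.0, 416.0], 0.77), ([266.0, 197.0], 0.74)]
squat_jar [([242.0, 373.0], 0.86)]
kept_squat [([214.0, 370.0], 0.82), ([141.0, 310.0], 0.62)]
kept_tall [([205.0, 420.0], 0.68)]
tray_front [([227.0, 394.0], 0.58)]
352 [390, 391, 392, 391, 392, 390, 391, 388, 342, 257, 335, 366, 362, 318, 355, 371, 369, 372, 374, 375]
360 [392, 392, 391, 391, 389, 387, 388, 375, 283, 232, 327, 366, 367, 318, 346, 363, 366, 368, 366, 363]
368 [390, 390, 392, 381, 287, 234, 230, 228, 223, 174, 183, 200, 202, 184, 199, 211, 211, 210, 211, 209]
[[344.1174648  267.83774245]
 [344.12008071 263.72524995]]
```

Run:
```python
from pl import *
from h import *
im=arm.get_image("top"); sd=arm.get_image("side")
x0,y0,x1,y1=345,185,440,285
g=im["frame"][y0:y1,x0:x1].max(2); _,_,st,c=cv2.connectedComponentsWithStats((g<45).astype(np.uint8))
print([(a[:4].tolist(),int(a[4]),(b+[x0,y0]).round(1).tolist()) for a,b in zip(st[1:],c[1:]) if a[4]>25])
s=arm.observe(); print("tip px top (col,row)",proj(im,s["ee_pos"]), "side",proj(sd,s["ee_pos"]))
for c in range(380,440,8): print(c,im["frame"][260:274,c].sum(1).tolist())
cv2.imwrite("pics/push_unseen.png",im["frame"][:,:,::-1])
```

```text
[([0, 0, 6, 22], 104, [347.0, 194.9]), ([91, 0, 4, 21], 41, [438.3, 192.5]), ([73, 17, 11, 10], 83, [422.9, 206.1]), ([18, 19, 21, 18], 276, [373.2, 212.7]), ([62, 18, 11, 12], 50, [411.3, 208.6]), ([18, 50, 21, 17], 277, [373.2, 243.1]), ([62, 51, 9, 10], 58, [410.8, 240.7]), ([73, 51, 11, 10], 84, [422.7, 240.1]), ([27, 78, 68, 22], 1067, [404.9, 274.9])]
tip px top (col,row) [[393.43934048 264.53834473]] side [[387.37672306 193.81480203]]
380 [285, 236, 231, 225, 175, 177, 144, 70, 53, 61, 59, 66, 59, 62]
388 [229, 230, 229, 222, 175, 175, 143, 154, 158, 135, 74, 51, 60, 104]
396 [300, 246, 157, 69, 18, 12, 35, 52, 68, 49, 29, 42, 82, 93]
404 [282, 230, 226, 217, 150, 81, 53, 48, 35, 24, 24, 44, 71, 113]
412 [289, 235, 224, 211, 141, 59, 43, 50, 47, 33, 16, 19, 13, 7]
420 [234, 228, 222, 204, 195, 198, 193, 136, 126, 94, 97, 59, 32, 21]
428 [385, 385, 376, 272, 258, 275, 274, 201, 164, 138, 143, 84, 63, 104]
436 [154, 159, 144, 153, 248, 175, 90, 58, 38, 45, 59, 53, 56, 63]
```

>>> send_rows --pt "0.06 0 0.02 0 0 0 0" --pt "0.12 0 0.03 0 0 0 0" --pt "0.12 0 0.03 0 0 0 0"

```text
t: 29.3
ee_pos: [0.5009, -0.2349, 0.0296]
orientation: [3.114, 0.002, 0.411]
force: [0.4, -1.2, 0.6]
finger_gap: 0.0004
grasp_force: 0.0
```

Run:
```python
from pl import *
from h import *
s=arm.observe(); print(s["ee_pos"],s["force"],s["moment"],s["joint_torque"].round(2))
im=arm.get_image("top"); sd=arm.get_image("side")
x0,y0,x1,y1=345,185,440,285
g=im["frame"][y0:y1,x0:x1].max(2); _,_,st,c=cv2.connectedComponentsWithStats((g<45).astype(np.uint8))
print([(a[:4].tolist(),int(a[4]),(b+[x0,y0]).round(1).tolist()) for a,b in zip(st[1:],c[1:]) if a[4]>25])
print("side tip",proj(sd,s["ee_pos"]),"panel top mid",proj(sd,[[.478,-.234,.05],[.478,-.234,0],[.49,-.234,.05]]))
G=sd["frame"].max(2)[165:215:2,360:416:2]
for i,r in enumerate(G): print(165+2*i,' '.join(f"{v:3d}" for v in r))
```

```text
[ 0.50088221 -0.23486039  0.02956743] [ 0.36054754 -1.24960405  0.59827909] [ 0.0122734   0.25506156 -0.00206697] [ 3.000e-02 -4.175e+01 -1.800e+00 -1.542e+01 -1.500e-01 -7.600e-01
 -5.000e-02]
[([0, 0, 6, 22], 104, [347.0, 194.9]), ([91, 0, 4, 21], 41, [438.3, 192.5]), ([73, 17, 11, 10], 83, [422.9, 206.1]), ([17, 19, 22, 18], 281, [373.1, 212.7]), ([62, 18, 11, 12], 53, [411.2, 208.5]), ([18, 50, 21, 17], 279, [373.2, 243.1]), ([73, 51, 11, 10], 85, [422.8, 240.1]), ([62, 52, 9, 9], 53, [410.8, 240.8]), ([27, 74, 68, 26], 1329, [405.0, 273.1])]
side tip [[384.46957229 192.45858509]] panel top mid [[391.23437199 190.19458228]
 [388.92356866 202.05306081]
 [388.08513699 188.87344588]]
165 106 114 100 103 104 104 102 110  62 103  97  51  59  52  51  79  44  44  46  52  72  71  71  44  45  44  97 176
167 106 155 180 176  96 103 103 107  63  72  41  49  56  50  51  52  51  47  45  46  46  71  45  78  45  39 182 172
169 105 149 178 178 181 175 157  94  71  72  69  42  46  58  51  52  53  53  48  50  46  45  47  45  41 133 175 175
171  88 184 178 178 178 178 180 128  93  77  68  72  47  4
[... 1793 characters left out ...]
 173
203  77  82  82  78 124 184 183 158 163 107  88  97  88  88 103 104 105 102 101 101 102 102 102 102 102  97 175 177
205 176 178 177 174 185 113 163 160 118  88  89  96  87 102 103 102 104 104 103 102 101 103 101 102 102 103 112 174
207 117 167 183 182  97 160 160 109  96  90  90  91 102 101 103 103 102 103 102 102 104 103 103 103 103 104  99 180
209 107 106 114 169 165 161 108  97  98  91  86 181 178 103 103 103 105 103 101 102 102 101 100 102 102 102 101  98
211 108 107 108 108  93 113  98  99  97  87  99 184 115  98  97  99 101 102 102 103 102 100 101 102 102 103 103 103
213 107 108 107 110  98  97 100  98  95 104 107 101 102 182 173 171 100 101 101 101 103 102 101 101 101 100 102 100
```

The side-view numbers show the finger ending at about (389,189), right at the panel's top edge. So the real fingertip is about 25 mm behind the reported TCP, and the fingers passed just over the panel without touching it. The small grip gaps earlier fit this too. I back off and come down lower, watching the force.

>>> send_rows --pt "0.03 0 -0.1 0 0 0 0" --pt "0.05 0 -0.18 0 0 0 0" --pt "-0.25 0 -0.26 0 0 0 0" --pt "-0.5 0 -0.33 0 0 0 0" --pt "-0.8 0 -0.41 0 0 0 0" --pt "-0.8 0 -0.41 0 0 0 0"

```text
t: 30.0
ee_pos: [0.4263, -0.235, 0.0445]
orientation: [-3.115, 0.003, -0.406]
force: [0.3, 0.4, -0.2]
finger_gap: 0.0005
grasp_force: 0.0
```

>>> send_rows --pt "-0.05 0 0.18 0 0 0 0" --pt "-0.08 0 0.3 0 0 0 0" --pt "-0.1 0 0.36 0 0 0 0" --pt "-0.11 0 0.42 0 0 0 0" --pt "-0.11 0 0.42 0 0 0 0"

```text
t: 30.5
ee_pos: [0.4297, -0.2346, 0.0091]
orientation: [-3.114, -0.001, -0.408]
force: [0.3, 0.3, -0.4]
finger_gap: 0.0005
grasp_force: 0.0
```

Run:
```python
from pl import *
from h import *
s=arm.observe(); print(s["ee_pos"],s["force"])
h=ori(0,15);print((h.inv()*R.from_rotvec(s["orientation"])).as_rotvec()*57)
sd=arm.get_image("side"); d=h.as_matrix()[:,2]
for k in(0,.02,.03,.04,.06): print(k,proj(sd,s["ee_pos"]-k*d).round(1))
G=sd["frame"].max(2)[176:214:2,376:424:2]
print('    ',' '.join(f"{v:3d}" for v in range(376,424,2)))
for i,r in enumerate(G): print(176+2*i,' '.join(f"{v:3d}" for v in r))
```

```text
[ 0.42967195 -0.23456966  0.00913028] [ 0.34160837  0.331578   -0.38510726]
[ 0.05547964 -0.06697711 -0.0451641 ]
0 [[402.1 205.3]]
0.02 [[404.5 201.3]]
0.03 [[405.7 199.3]]
0.04 [[406.9 197.3]]
0.06 [[409.4 193.1]]
     376 378 380 382 384 386 388 390 392 394 396 398 400 402 404 406 408 410 412 414 416 418 420 422
176  98 104 108 109 101 185 173 157 102 104 104 106 106 117  91  47  54  47  51  60  73  72  71  71
178  99 104 110 110  98 181 179 180 179 176  99 102  91  51  52  54  55  65  48  48  50  75  74  74
180  95 106 111 111 107 181 179 179 180 180 184 171  44  56  60  56  54  55  49  49  48  48  61  75
182  77  81  84  81 150 179 179 179 180 181 167  75  46  50  57  61  56  56  55  52  48  50  49  49
184  75  79  79  72 181 178 179 180 182 160 165  70  73  56  48  50  57  56  55  54  55  54  46  49
186 177 176 176 178 180 178 180 183 158 160  80  65  66  74  73  48  51  55  68  56  53  55  74  45
188 117 166 182 179 179 179 181 158 160 103  71  71  73  73  74  73  52  49  53  55  56  54  79  92
190 106 103 112 133 184 182 151 160 102  95  98  84  70  71  73  74  74  63  48  51
[... 416 characters left out ...]

200 182 155 162  98  96  95  95  95 177 172 174 171 175 108  71  74  53  98 178 175  98 102 102 102
202 156 163  98  95  97  93  93 178 171 171 172 172 178 114  97  67  97 178 179 174 179 173 101 102
204 164  96  97  97  95  94 176 177 175 175 173 177  99 104 102 103 115 114 182 180 112 115 102 179
206  98  97  97  95  93 173 174 173 174 176 176 182 100 103 103 102 102 103 103 100 100 102 102 101
208  98  97  95 151 178 173 175 177 182 109  98 101 102 104 101 103 102 100 101 102 102 104 104 103
210  99  97  96 178 177 175 177 170 176 174 102 104 103 103 101 102 100 101 100 103 101 103 103 101
212  97  95 176 173 175 172 171 175 179 100 103 102 104 101 102 100 101 102 103 102 101 103 102 103
```

The fingertip shows at about (405,202), so its real height is about 28 mm, the right height on the panel. I push from here.

>>> send_rows --pt "0.1 0 0.06 0 0 0 0" --pt "0.25 0 0.1 0 0 0 0" --pt "0.34 0 0.13 0 0 0 0" --pt "0.4 0 0.15 0 0 0 0" --pt "0.46 0 0.16 0 0 0 0" --pt "0.52 0 0.18 0 0 0 0" --pt "0.58 0 0.19 0 0 0 0" --pt "0.64 0 0.21 0 0 0 0" --pt "0.7 0 0.23 0 0 0 0" --pt "0.76 0 0.24 0 0 0 0"

```text
t: 31.55
ee_pos: [0.4931, -0.2344, 0.0065]
orientation: [-3.114, -0.001, -0.407]
force: [-3.3, -0.2, -2.3]
finger_gap: 0.0006
grasp_force: 1.4
```

```bash
cat > chk.py <<'E'
from pl import *
from h import *
s=arm.observe(); print(s["ee_pos"],s["force"],s["qpos"].round(2))
im=arm.get_image("top")
x0,y0,x1,y1=345,120,440,285
g=im["frame"][y0:y1,x0:x1].max(2); _,_,st,c=cv2.connectedComponentsWithStats((g<45).astype(np.uint8))
print([(a[:4].tolist(),int(a[4]),(b+[x0,y0]).round(1).tolist()) for a,b in zip(st[1:],c[1:]) if a[4]>40])
col=im["frame"][:,355].sum(1).astype(int); k=np.arange(190,275); print("panel rows",[(int(r),int(col[r])) for r in k if abs(col[r]-col[r-1])>35])
E
python3 chk.py
```

```text
[ 0.49312632 -0.23444951  0.00651713] [-3.27884499 -0.20091317 -2.26461723] [ 0.6   0.49 -0.17  2.16 -0.14  0.26 -0.98]
[([0, 0, 6, 87], 369, [346.7, 165.9]), ([93, 62, 2, 24], 41, [438.6, 192.0]), ([73, 75, 11, 9], 81, [422.7, 199.0]), ([18, 77, 20, 18], 266, [373.0, 205.7]), ([62, 77, 11, 11], 53, [410.7, 202.5]), ([18, 108, 21, 17], 277, [373.2, 236.1]), ([62, 109, 9, 11], 56, [410.5, 233.5]), ([72, 108, 12, 10], 85, [422.5, 232.8]), ([25, 142, 70, 23], 1221, [404.2, 274.4])]
panel rows [(256, 286), (257, 232), (258, 333)]
```

>>> send_rows --pt "0.06 0 0.02 0 0 0 0" --pt "0.13 0 0.03 0 0 0 0" --pt "0.2 0 0.05 0 0 0 0" --pt "0.28 0 0.07 0 0 0 0" --pt "0.36 0 0.1 0 0 0 0" --pt "0.44 0 0.12 0 0 0 0" --pt "0.52 0 0.14 0 0 0 0" --pt "0.6 0 0.16 0 0 0 0" --pt "0.68 0 0.18 0 0 0 0" --pt "0.75 0 0.2 0 0 0 0" --pt "0.81 0 0.22 0 0 0 0" --pt "0.85 0 0.23 0 0 0 0"

```text
t: 32.8
ee_pos: [0.5647, -0.2349, 0.0069]
orientation: [3.114, 0.001, 0.411]
force: [-3.0, 2.2, 0.0]
finger_gap: 0.0004
grasp_force: 1.3
```

```bash
python3 chk.py
```

```text
[ 0.56467238 -0.23491821  0.00687193] [-3.03374984  2.23216947  0.03135633] [ 0.49  0.56 -0.11  2.02 -0.13  0.33 -1.06]
[([0, 0, 6, 87], 367, [346.7, 166.0]), ([17, 63, 21, 9], 119, [372.3, 185.8]), ([72, 83, 11, 10], 81, [421.6, 207.5]), ([19, 84, 19, 17], 259, [372.8, 211.7]), ([61, 85, 11, 11], 45, [409.8, 210.1]), ([25, 117, 70, 48], 2163, [410.9, 258.1])]
panel rows [(232, 338), (233, 289), (234, 343), (237, 267), (238, 341), (239, 379)]
```

>>> send_rows --pt "0.06 0 0.02 0 0 0 0" --pt "0.13 0 0.03 0 0 0 0" --pt "0.2 0 0.05 0 0 0 0" --pt "0.28 -0.01 0.07 0 0 0 0" --pt "0.36 -0.01 0.1 0 0 0 0" --pt "0.44 -0.01 0.12 0 0 0 0" --pt "0.52 -0.02 0.14 0 0 0 0" --pt "0.6 -0.02 0.16 0 0 0 0" --pt "0.67 -0.02 0.18 0 0 0 0" --pt "0.72 -0.02 0.19 0 0 0 0" --pt "0.76 -0.02 0.2 0 0 0 0" --pt "0.8 -0.02 0.21 0 0 0 0"

```text
t: 34.05
ee_pos: [0.63, -0.2331, 0.0069]
orientation: [-3.115, -0.001, -0.409]
force: [-2.7, -0.6, 0.5]
finger_gap: 0.0002
grasp_force: 1.4
```

>>> send_rows --pt "0.03 0 0.01 0 0 0 0" --pt "0.06 0 0.02 0 0 0 0" --pt "0.09 0 0.02 0 0 0 0" --pt "0.12 0 0.03 0 0 0 0"

```text
t: 34.45
ee_pos: [0.6397, -0.2329, 0.007]
orientation: [-3.114, -0.001, -0.408]
force: [-2.1, -0.5, 0.8]
finger_gap: 0.0006
grasp_force: 1.4
```

```bash
python3 chk.py
```

```text
[ 0.63967525 -0.23289971  0.00695489] [-2.0998721  -0.49303315  0.78955283] [ 0.4   0.64 -0.07  1.85 -0.12  0.41 -1.12]
[([0, 0, 6, 87], 366, [346.7, 165.9]), ([17, 63, 21, 14], 206, [372.0, 188.1]), ([93, 62, 2, 25], 41, [438.6, 192.6]), ([24, 91, 71, 74], 2833, [414.9, 240.7])]
panel rows [(208, 340), (212, 231), (214, 349)]
```

>>> send_rows --pt "0.02 0 0.01 0 0 0 0" --pt "0.04 0 0.01 0 0 0 0" --pt "0.06 0 0.02 0 0 0 0"

```text
t: 34.8
ee_pos: [0.645, -0.2328, 0.0069]
orientation: [-3.114, -0.001, -0.409]
force: [-3.1, 0.1, 1.8]
finger_gap: 0.0006
grasp_force: 1.3
```

>>> send_rows --pt "0.02 0 0.01 0 0 0 0" --pt "0.04 0 0.01 0 0 0 0"

```text
t: 35.0
ee_pos: [0.6469, -0.2328, 0.0066]
orientation: [-3.114, -0.001, -0.405]
force: [-10.0, 1.9, 5.4]
finger_gap: 0.0005
grasp_force: 4.7
```

>>> send_rows --pt "0.01 0 0 0 0 0 0" --pt "0.01 0 0 0 0 0 0" --pt "0.01 0 0 0 0 0 0"

```text
t: 35.3
ee_pos: [0.6468, -0.2328, 0.0066]
orientation: [-3.114, -0.001, -0.403]
force: [-8.8, 0.9, 5.8]
finger_gap: 0.0004
grasp_force: 4.4
```

```bash
python3 chk.py
```

```text
[ 0.64681509 -0.23277495  0.00656012] [-8.78952337  0.87339531  5.77209676] [ 0.39  0.65 -0.07  1.83 -0.12  0.42 -1.13]
[([0, 0, 6, 86], 363, [346.7, 165.7]), ([17, 63, 21, 11], 166, [371.7, 187.0]), ([24, 88, 71, 77], 2907, [415.2, 238.8])]
panel rows [(205, 333), (209, 302), (210, 214), (211, 285), (212, 355)]
```

Firm stop: the position no longer changes and the force holds at about 9 N. I back off and check.

>>> send_rows --pt "-0.1 0 -0.03 0 0 0 0" --pt "-0.4 0 -0.12 0 0 0 0" --pt "-0.9 0 -0.3 0 0 0 0"

```text
t: 35.65
ee_pos: [0.5757, -0.2326, 0.0124]
orientation: [3.113, 0.005, 0.417]
force: [-0.4, -1.8, 0.2]
finger_gap: 0.0
grasp_force: 0.0
```

>>> send_rows --pt "-0.4 0 -0.4 0 0 0 0" --pt "-0.9 0 -0.9 0 0 0 0" --pt "-0.9 0 -0.9 0 0 0 0"

```text
t: 35.95
ee_pos: [0.4823, -0.2345, 0.0648]
orientation: [3.112, -0.003, 0.412]
force: [0.9, 0.2, -0.1]
finger_gap: 0.0002
grasp_force: 0.0
```

>>> send_rows --pt "-0.4 0 -0.4 0 0 0 0" --pt "-0.7 0 -0.9 0 0 0 0" --pt "-0.7 0 -0.9 0 0 0 0"

```text
t: 36.25
ee_pos: [0.412, -0.2353, 0.1212]
orientation: [3.109, -0.003, 0.417]
force: [1.5, -0.7, -0.2]
finger_gap: 0.0003
grasp_force: 0.0
```

```bash
python3 chk.py
python3 - <<'E'
from pl import *
from h import *
for v in("side","top"):
  im=arm.get_image(v)
  for n in("tall_bottle","squat_jar","tray_front","beaker","wash_bottle","pipette"):
    print(v,n,[(np.round(d["point"]).tolist(),round(d["conf"],2)) for d in arm.look_for(im,n)])
  dx=.168
  for n,c,z in(("jar",(.549+dx,-.164),.084),("kS",(.639+dx,-.164),.084),("tall",(.557+dx,-.295),.127),("kT",(.655+dx,-.291),.127)): print(n,"cap",proj(im,[*c,z]).round(0),"mid",proj(im,[*c,z/2]).round(0))
  if v=="top":
    F=im["frame"].astype(int); print("reddish (amber) rows/cols"); m=((F[:,:,0]-F[:,:,2])>28)[110:215,345:462]
    _,_,st,c=cv2.connectedComponentsWithStats(m.astype(np.uint8)); print([(int(a[4]),(b+[345,110]).round(1).tolist()) for a,b in zip(st[1:],c[1:]) if a[4]>8])
    print("panel front edge x",[onplane(im,(354,r),.05)[0].round(4) for r in(205,209.5,210.5)])
    g=F.max(2)[120:205,345:445]
    for t in(60,75,90):
      _,_,st,c=cv2.connectedComponentsWithStats((g<t).astype(np.uint8)); print(t,[(a[2:5].tolist(),(b+[345,120]).round(1).tolist()) for a,b in zip(st[1:],c[1:]) if a[4]>30])
E
```

```text
[ 0.41201054 -0.23526461  0.12119002] [ 1.52163508 -0.65093846 -0.15127773] [ 0.74  0.17 -0.2   2.25 -0.2   0.5  -0.86]
[([0, 0, 6, 86], 373, [346.8, 165.3]), ([16, 63, 22, 12], 183, [371.0, 187.2]), ([60, 62, 13, 8], 44, [409.2, 185.5]), ([92, 62, 3, 23], 41, [438.5, 191.5])]
panel rows [(205, 315), (209, 283), (210, 202), (211, 266), (212, 337)]
side tall_bottle [([153.0, 341.0], 0.74)]
side squat_jar [([148.0, 314.0], 0.63)]
side tray_front [([170.0, 340.0], 0.67), ([153.0, 340.0], 0.31)]
side beaker [([198.0, 266.0], 0.66)]
side wash_bottle [([315.0, 220.0], 0.75)]
side pipette [([293.0, 232.0], 0.7), ([150.0, 314.0], 0.37), ([170.0, 339.0], 0.25)]
jar cap [[322. 165.]] mid [[321. 176.]]
kS cap [[301. 157.]] mid [[301. 167.]]
tall cap [[342. 140.]] mid [[340. 155.]]
kT cap [[319. 132.]] mid [[318. 147.]]
top tall_bottle [([265.0, 198.0], 0.77)]
top squat_jar [([188.0, 369.0], 0.7)]
top tray_front [([200.0, 396.0], 0.61)]
top beaker [([175.0, 280.0], 0.66), ([160.0, 404.0], 0.28)]
top wash_bottle [([238.0, 138.0], 0.78), ([182.0, 414.0], 0.2)]
top pipette [([222.0, 176.0], 0.84)]
jar cap [[373. 186.]] mid [[370. 188.]]
kS cap [[373. 155.]] mid [[370. 159.]]
tall cap [[423. 181.]] mid [[416. 185.]]
kT cap [[421. 147.]] mid [[414. 152.]]
reddish (amber) rows/cols
[(35, [417.0, 184.3]), (17, [366.9, 190.3])]
panel front edge x [np.float64(0.6642), np.float64(0.6507), np.float64(0.6477)]
60 [([7, 85, 395], [346.9, 165.3]), ([22, 14, 240], [370.4, 187.5]), ([21, 9, 127], [412.7, 185.2]), ([3, 23, 35], [433.6, 191.3]), ([8, 23, 164], [440.9, 192.7])]
75 [([8, 85, 455], [347.2, 164.4]), ([23, 12, 159], [413.4, 184.8]), ([14, 24, 230], [439.1, 192.0]), ([25, 14, 264], [370.5, 187.5]), ([4, 23, 34], [390.8, 190.1])]
90 [([100, 85, 1531], [383.8, 179.3]), ([8, 18, 59], [440.9, 133.7]), ([17, 16, 189], [417.8, 148.1]), ([20, 19, 294], [371.6, 154.9])]
```

The tray is home, with its inner face at x ≈ 0.664 in the plane of the opening. All four containers read upright at their expected places, the bystanders have not moved, and the arm is clear. I hand it in.

```bash
python3 -c "
from station import arm
print(arm.close_job())"
```

```text
the job is handed in; nothing more can be done
None
```

I handed the job in at about 36 s: the bottle and the jar stand in their own compartments, the tray is pushed home against its stop with all four containers measuring upright, and the beaker, pipette and wash bottle were untouched.

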